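# Fit up two gel casting trays with their end gates and combs

## Robot

A 6-joint arm with a two-finger parallel gripper is mounted at the origin on a cart in front of the work surface, level with it; the furniture and walls round the work are solid. World frame = base frame: x ahead of the robot, y to its left, z up, the work surface at z = 0. Lengths are in m, angles in rad, forces in N, time in s.
With the tool pointing down it reaches from about 0.35 to 0.775 m from the base axis. Payload 7.3 kg.
Tool frame: the origin (TCP) lies at the very end of the fingers, on their centre line; the grasp point (between the pads) lies 19 mm behind it (robot.tcp_to_grasp is the z of the grasp point in the tool frame, in m); z points along the fingers, y is the line along which they close (so a half turn about z gives the same grasp; the last joint's range is limited). The gripper opens to 92 mm and grips with 3 to 60 N. Pads are 19 mm wide; open, the fingers measure 130 mm over their backs; the gripper's body (75 mm by 190 mm) begins 47 mm behind the grasp point.
Start: joints at [-1.249, 0.342, 1.524, -0, 1.275, -0.146], TCP at [0.237, -0.469, 0.227] pointing down, gripper open.
Joint ranges: [-2.53, 2.53], [-0.77, 2.02], [0.04, 2.7], [-1, 4.14], [0.28, 2.66], [-3.11, 3.11]. Speed limits (rad/s): [2.57, 2.57, 3.14, 3.14, 3.14, 3.14].

## Interface

Orientations are given as [roll, pitch, yaw] about the fixed x, y, z axes, in that order (R = Rz(yaw) Ry(pitch) Rx(roll)).
In Python, from cell import monitor, read_camera, get_calibration, job, robot gives the robot as it stands. The module is installed in compiled form; this text tells all that it offers.
- The arm moves only by the tool send_rows, never from a script. Its argument "targets" is a list of rows, each an object with "translation": the shift along the tool's x, y, z in cm, a list of three; "spin": the turn about the tool's z in degrees; "jaw": the opening, from 0 (shut) to 1 (fully open). A call has exactly 5 rows; each row is the pose to reach, as a shift and turn from the pose commanded when the call began, along the tool's axes at that moment; what a row does not reach only later rows make up. A row lasts 1/10 s, in which the tool goes at most 50 mm and 8.59 degrees, less where a joint would pass 70% of its speed; a pose out of reach is approached as far as the arm can. A call with a gripper value outside its range is refused whole. The fingers move at their own pace and stop on an object; "force" is the grip in N (left out, the last holds). Time passes only in rows, so rows that repeat a pose let the fingers close, or fill a call up. It gives the time, the measured TCP pose, the force, the opening and the grip force at its end, in the units of the state.
- monitor.observe(): the state, without advancing time (a new reading comes with each control period).
- read_camera(name): name is "scene" or "top" or "wrist"; returns (picture, depth): 384x512x3 uint8, red, green, blue; 384x512 float32, m along the optical axis (not along the pixel's ray), 0 where there is no reading.
- get_calibration(name): a dict with "intrinsics" (3x3 intrinsics, pixels), "D" ([k1, k2, p1, p2, k3] as OpenCV has them; the pictures are not rectified), "origin" and "orientation" of the camera in the world; the wrist camera has in their place "hand_eye" (4x4, takes a point from camera to tool coordinates, whose origin is the TCP and whose axes are the flange's). Camera axes: x right, y up, looking along -z (the intrinsics and any distortion apply to the point x, -y, -z); pixel columns grow to the right and rows downward; lengths in m; the calibration is good to about 2 mm. A picture is of the moment at which its call begins: read the wrist's pose just before it. get_calibration takes no time and is no camera call.
- job.hand_in(): hands the job in; it is judged then, once.
The state is a dict: "time": time; "qpos": joint angles; "qvel": joint speeds; "joint_efforts": joint torques, N m; "tool_pos": TCP position; "tool_rot": TCP orientation; "contact_force": force on the tool from outside, world axes, zero at the start; "torque": the same for the moment, N m; "opening": finger opening in m; "grip_force": force on a finger pad.
Only numpy, scipy, OpenCV 4.12 (cv2) and the standard library are available. Lean on these libraries where they do the work, as an engineer would, in place of code of your own. Each camera call takes 0.05 s, during which the arm holds its last target. There are 200 camera calls.

## Task

Get both gel casting trays ready for pouring with the washed parts that stand in the draining rack. Slide each grey end gate down the guides at the open end of the tray of its own width until it stands on the tray floor, and hang each white comb, teeth down, in the side-wall notches of the tray it spans. Let go of everything when all four parts are home.

Things in the scene. Friction and masses are not known exactly. Their poses are not given: they have to be found in the camera images.
- wide_tray: Fixed casting tray, frosted grey-blue, 110 mm wide inside, on a black platform. Origin on the bench under its middle, x along, y across (mm). Floor z=23, walls 30 high, closed end at x=+50. Open end: at x=-44 each wall has an upright groove, 8 wide in x, lips up to z=67; seated gate: origin at (-44,0,23). Notches in both walls at x=+20, 13 wide, lips up to z=63; seated comb: origin at (20,0,25).
- narrow_tray: Fixed casting tray, frosted grey-blue, 70 mm wide inside, on a black platform. Origin on the bench under its middle, x along, y across (mm). Floor z=23, walls 30 high, closed end at x=+50. Open end: at x=-44 each wall has an upright groove, 8 wide in x, lips up to z=67; seated gate: origin at (-44,0,23). Notches in both walls at x=+20, 13 wide, lips up to z=63; seated comb: origin at (20,0,25).
- wide_gate: Loose grey plastic end gate: upright plate 5 mm thick (x), 107 wide (y), 36 high, 50 g; finger grip on the middle of its top, 10 thick, 40 long (y), z=32 to 58. From above: thin plate with a short thick middle. Origin: middle of the lower edge, z up. Grip it at z=50, closing along x. Seated: its y along the tray's y, either way round, 1.5 mm play. Starts upright in the rack.
- narrow_gate: Loose grey plastic end gate: upright plate 5 mm thick (x), 67 wide (y), 36 high, 50 g; finger grip on the middle of its top, 10 thick, 40 long (y), z=32 to 58. From above: thin plate with a short thick middle. Origin: middle of the lower edge, z up. Grip it at z=50, closing along x. Seated: its y along the tray's y, either way round, 1.5 mm play. Starts upright in the rack.
- wide_comb: Loose white plastic comb, 50 g: bar 10 mm thick (x), 122 long (y), z=18 to 30; under it 10 teeth, 5 thick, over a width of 100; finger grip on its middle, 10 thick, 40 long, up to z=54. From above: thick bar, full length. Origin: middle of the tooth tips, z up. Grip it at z=47, closing along x. Seated: its y along the tray's y, either way round. Starts upright in the rack.
- narrow_comb: Loose white plastic comb, 50 g: bar 10 mm thick (x), 82 long (y), z=18 to 30; under it 6 teeth, 5 thick, over a width of 60; finger grip on its middle, 10 thick, 40 long, up to z=54. From above: thick bar, full length. Origin: middle of the tooth tips, z up. Grip it at z=47, closing along x. Seated: its y along the tray's y, either way round. Starts upright in the rack.
- rack: Fixed draining rack: dark blue slab 236 mm (x) by 118 (y), top at z=8, with four slots along y at x=-97.5, -32.5, +32.5, +97.5, each between two steel wire hoops (7 apart, up to z=24). The four parts stand on the slab in the slots, in any order, their y along the rack's y; lift them straight up, by 40 mm or more. Origin: on the bench under its middle, z up.

How it is judged:
By the outcome, as a careful person would: the job done as asked, in the order asked, and still so for the second after the job is handed in, with the robot touching nothing.
It also fails if it takes over 122 s, if anything falls off the work surface, if the arm or the gripper's body presses on something with over 40 N, if the wrist force passes 120 N, or if a joint passes its speed limit or range.

## Working session

There is one attempt and no reset: what is moved stays moved. The work goes in short steps, Python scripts to look and compute and a tool call to move; the robot and the scene stay as the last step left them, time stands still between calls to the robot, and variables do not carry over. Pictures are saved under pics/ and viewed, at most 14 in all, crops included, and the job is handed in when it is done.

Besides the shell and the picture viewer there is one more tool, called after ">>>" by a JSON object that holds its "method" and its "body". send_rows: Moves the arm, as the interface text tells. Its arguments: {"type":"object","properties":{"targets":{"type":"array"},"force":{"type":"number"}},"required":["targets"]}

```bash
mkdir -p pics; cat > h.py <<'E'
import numpy as np, cv2
from cell import monitor, read_camera, get_calibration, job, robot
from scipy.spatial.transform import Rotation as R
E
python3 - <<'E'
from h import *
s=monitor.observe(); print(s)
for n in ("top","scene","wrist"):
    c=get_calibration(n); print(n,c)
    p,d=read_camera(n); cv2.imwrite(f"pics/{n}0.png",p[:,:,::-1]); np.savez(f"{n}0.npz",p=p,d=d)
print(robot.tcp_to_grasp)
E
```

```text
{'time': 0.0, 'qpos': array([-1.24898393e+00,  3.42725898e-01,  1.52500540e+00, -2.05464209e-05,
        1.27535966e+00, -1.46007800e-01]), 'qvel': array([ 7.39626671e-05,  2.97745209e-04,  2.27370601e-03,  2.93321317e-03,
       -6.24765353e-04, -1.10484195e-04]), 'joint_efforts': array([-1.14687671e-03, -4.31246567e+01, -2.44225305e+01,  7.17203692e-02,
        5.59252349e-02, -1.25113656e-04]), 'tool_pos': array([ 0.23663008, -0.4682105 ,  0.22604735]), 'tool_rot': array([-3.14010744e+00, -1.98548724e-04,  4.67826045e-01]), 'contact_force': array([-0.40735555,  0.33140278,  0.33757141]), 'torque': array([0.06730367, 0.01660391, 0.06341632]), 'grip_force': 0.0, 'opening': 0.09184082336867008}
top {'intrinsics': array([[366.11073931,   0.        , 255.03875269],
       [  0.        , 366.11073931, 193.38903311],
       [  0.        ,   0.        ,   1.        ]]), 'D': array([-0.03911767,  0.        ,  0.        ,  0.        ,  0.        ]), 'origin': array([ 0.32523989, -0.01728555,  1.23158995]), 'orientation': array([ 0.17021442,  0.0071277 , -1.57038115])}
scene {'intrinsics': a
[... 270 characters left out ...]
7572,  0.78215051]), 'orientation': array([ 0.94802674, -0.0188999 , -2.56303148])}
wrist {'intrinsics': array([[344.87946708,   0.        , 254.61080801],
       [  0.        , 344.87946708, 197.24590513],
       [  0.        ,   0.        ,   1.        ]]), 'D': array([-0.08876973,  0.        ,  0.        ,  0.        ,  0.        ]), 'hand_eye': array([[ 1.02674388e-04,  9.57863101e-01,  2.87225120e-01,
         7.75082848e-02],
       [ 9.99999614e-01,  1.52288517e-04, -8.65334828e-04,
        -2.86996428e-04],
       [-8.72613389e-04,  2.87225098e-01, -9.57862716e-01,
        -1.56949401e-01],
       [ 0.00000000e+00,  0.00000000e+00,  0.00000000e+00,
         1.00000000e+00]])}
-0.0188
```

View pics/top0.png

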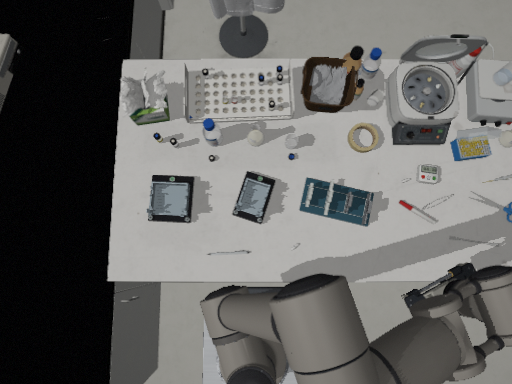

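View pics/scene0.png

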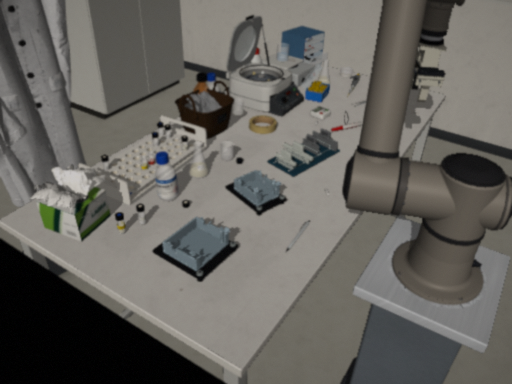

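Top view: wide tray around (171,199), narrow tray (254,197), rack (337,201) with four parts. Next, I'll get coarse positions and an enlarged view.

```bash
cat >> h.py <<'E'
def cam_pose(n,s=None):
    c=get_calibration(n)
    if n=="wrist":
        T=np.eye(4);T[:3,:3]=R.from_euler("xyz",s["tool_rot"]).as_matrix();T[:3,3]=s["tool_pos"]
        T=T@c["hand_eye"]; return c,T[:3,:3],T[:3,3]
    return c,R.from_euler("xyz",c["orientation"]).as_matrix(),np.array(c["origin"])
def rays(px,c):
    u=cv2.undistortPoints(np.float64(px).reshape(-1,1,2),c["intrinsics"],c["D"])[:,0]
    return np.c_[u[:,0],-u[:,1],-np.ones(len(u))]
def onplane(px,n,z,s=None):
    c,Q,o=cam_pose(n,s); r=rays(px,c)@Q.T
    return o+r*((z-o[2])/r[:,2])[:,None]
def cloud(d,n,s=None):
    c,Q,o=cam_pose(n,s); h,w=d.shape
    v,u=np.mgrid[:h,:w]; r=rays(np.stack([u,v],-1).reshape(-1,2),c)
    return ((r*d.reshape(-1,1))@Q.T+o).reshape(h,w,3)
def project(P,n,s=None):
    c,Q,o=cam_pose(n,s); q=(np.atleast_2d(P)-o)@Q; q=q*[1,-1,-1]
    return cv2.projectPoints(q,np.zeros(3),np.zeros(3),c["intrinsics"],c["D"])[0][:,0]
E
python3 - <<'E'
from h import *
f=np.load("top0.npz");p=f["p"]
for nm,box in (("wide",(140,170,200,230)),("narrow",(225,165,280,230)),("rack",(290,170,385,235))):
    u0,v0,u1,v1=box; g=p[v0:v1,u0:u1].astype(int)
    m=(g.max(2)<75).astype(np.uint8); 
    cs,_=cv2.findContours(m,cv2.RETR_EXTERNAL,2); c=max(cs,key=cv2.contourArea)
    q=c[:,0]+[u0,v0]; P=onplane(q,"top",.008)[:,:2]
    r=cv2.minAreaRect(np.float32(P*1000)); print(nm,r, cv2.boxPoints(r).round().tolist())
cv2.imwrite("pics/topc.png",cv2.resize(p[165:235,140:385,::-1],None,fx=3.2,fy=3.2,interpolation=cv2.INTER_CUBIC))
E
```

```text
wide ((520.0179443359375, 277.4515380859375), (143.84356689453125, 157.619140625), 87.21084594726562) [[438.0, 209.0], [595.0, 202.0], [602.0, 345.0], [445.0, 353.0]]
narrow ((524.408447265625, -5.1841888427734375), (98.832275390625, 157.0216064453125), 71.47139739990234) [[434.0, -27.0], [583.0, -77.0], [615.0, 17.0], [466.0, 67.0]]
rack ((513.1863403320312, -290.6650390625), (52.40557861328125, 102.7554931640625), 76.34773254394531) [[457.0, -304.0], [557.0, -328.0], [569.0, -277.0], [469.0, -253.0]]
```

View pics/topc.png

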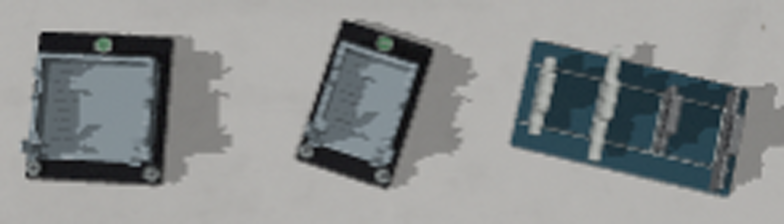

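Crop: from the left the rack holds narrow comb, wide comb, narrow gate and wide gate. Next, the wrist camera goes over the rack.

>>> {"method": "send_rows", "body": {"targets": [{"translation": [4,-0.5,0],"spin": 8,"jaw": 1},{"translation": [9,-1,0],"spin": 16,"jaw": 1},{"translation": [14,-2,0],"spin": 24,"jaw": 1},{"translation": [18,-2.5,0],"spin": 32,"jaw": 1},{"translation": [22,-3,0],"spin": 41,"jaw": 1}]}}

```text
time: 0.65
tool_pos: [0.4184, -0.343, 0.2266]
tool_rot: [-3.141, 0.0, -0.216]
contact_force: [0.4, -0.8, 0.4]
opening: 0.0915
grip_force: 0.0
```

```bash
python3 - <<'E'
from h import *
s=monitor.observe(); print(s["tool_pos"],s["tool_rot"],s["qpos"],s["time"])
E
```

```text
[ 0.41840069 -0.34298523  0.22657193] [-3.14138175e+00  2.57758866e-04 -2.15756533e-01] [-8.28373885e-01  3.71704222e-01  1.47990161e+00  2.53280838e-05
  1.29031898e+00  9.58171986e-01] 0.65
```

>>> {"method": "send_rows", "body": {"targets": [{"translation": [2,-2,0],"spin": 0,"jaw": 1},{"translation": [4,-4,0],"spin": 0,"jaw": 1},{"translation": [6,-6.5,0],"spin": 0,"jaw": 1},{"translation": [6,-6.5,0],"spin": 0,"jaw": 0.4},{"translation": [6,-6.5,0],"spin": 0,"jaw": 0.4}]}}

```text
time: 1.15
tool_pos: [0.4894, -0.2929, 0.2263]
tool_rot: [-3.142, 0.001, -0.209]
contact_force: [-0.3, 0.4, 0.2]
opening: 0.0803
grip_force: 0.0
```

```bash
cat >> h.py <<'E'
def snap(tag):
    s=monitor.observe(); p,d=read_camera("wrist")
    np.savez(tag+".npz",p=p,d=d,pos=s["tool_pos"],rot=s["tool_rot"]); cv2.imwrite(f"pics/{tag}.png",p[:,:,::-1])
    print(s["tool_pos"],s["tool_rot"],s["time"],s["contact_force"])
def load(tag):
    f=np.load(tag+".npz"); return f["p"],f["d"],dict(tool_pos=f["pos"],tool_rot=f["rot"])
E
python3 -c "
from h import *
snap('w1')"
```

```text
[ 0.48944682 -0.29288036  0.22625176] [-3.14152459e+00  1.02682986e-03 -2.08541141e-01] 1.15 [-0.27161127  0.41459338  0.24615607]
```

View pics/w1.png

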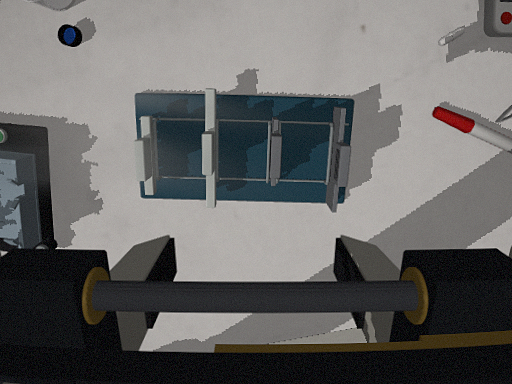

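Wrist view: rack spans (135,93)-(353,203). Grips at (143,160) narrow comb, (210,153) wide comb, (276,157) narrow gate and (343,165) wide gate. Measure the grip tops and the rack angle with depth.

```bash
python3 - <<'E'
from h import *
p,d,s=load('w1'); P=cloud(d,'wrist',s)*1000
# rack slab
h=cv2.cvtColor(p,cv2.COLOR_RGB2HSV); m=((h[...,0]>90)&(h[...,0]<115)&(h[...,1]>100)).astype(np.uint8); m[:, :110]=0; m[:,380:]=0;m[:80]=0; m[215:]=0
m=cv2.morphologyEx(m,cv2.MORPH_CLOSE,np.ones((15,15)))
c=max(cv2.findContours(m,cv2.RETR_EXTERNAL,2)[0],key=cv2.contourArea)
q=onplane(c[:,0],'wrist',.008,s)[:,:2]*1000
print('rack',cv2.minAreaRect(np.float32(q)))
print('bench z',np.median(P[60:85,280:380,2]), 'slab z',np.median(P[135:170,165:195,2]))
for nm,u0,u1,zt in (("nc",125,165,62),("wc",195,225,62),("ng",262,292,66),("wg",325,362,66)):
    B=P[80:220,u0:u1].reshape(-1,3); top=B[(B[:,2]>zt-7)&(B[:,2]<zt+8)]
    r=cv2.minAreaRect(np.float32(top[:,:2])); print(nm,len(top),np.median(top[:,2]).round(1),[np.round(x,1) for x in r])
    z0=(38,38,44,44)[["nc","wc","ng","wg"].index(nm)]
    bar=B[abs(B[:,2]-z0)<3.5]; r=cv2.minAreaRect(np.float32(bar[:,:2])); print('   bar',len(bar),[np.round(x,1) for x in r])
E
```

```text
rack ((510.9935302734375, -284.6035461425781), (232.6410675048828, 115.46900939941406), 76.52784729003906)
bench z -1.0508528294430608 slab z 6.859596516289812
nc 458 60.5 [array([ 529.4, -189. ]), array([11. , 40.1]), np.float64(74.1)]
   bar 440 [array([ 529.1, -188.7]), array([10.3, 81.2]), np.float64(76.4)]
wc 466 60.8 [array([ 521.2, -253.3]), array([10.2, 40.2]), np.float64(77.0)]
   bar 752 [array([ 521.3, -253.5]), array([ 10. , 121.7]), np.float64(76.3)]
ng 473 64.8 [array([ 506.3, -316.6]), array([10.4, 39.4]), np.float64(77.8)]
   bar 130 [array([ 506.5, -315.4]), array([ 8.8, 66.6]), np.float64(74.6)]
wg 460 64.7 [array([ 484.4, -378.1]), array([10.4, 40. ]), np.float64(77.7)]
   bar 398 [array([ 484.2, -376.9]), array([  7.6, 106.6]), np.float64(76.7)]
```

>>> {"method": "send_rows", "body": {"targets": [{"translation": [-0.5,-4.9,0],"spin": -8,"jaw": 0.4},{"translation": [-1,-9.8,0],"spin": -16,"jaw": 0.4},{"translation": [-1.5,-14.7,0],"spin": -24,"jaw": 0.4},{"translation": [-2,-19.6,0],"spin": -32,"jaw": 0.4},{"translation": [-2.5,-24.5,0],"spin": -40,"jaw": 0.4}]}}

```text
time: 1.7
tool_pos: [0.5155, -0.048, 0.2269]
tool_rot: [3.141, -0.0, 0.491]
contact_force: [0.3, -0.1, -0.7]
opening: 0.0385
grip_force: 0.0
```

>>> {"method": "send_rows", "body": {"targets": [{"translation": [1,-2,0],"spin": -8.5,"jaw": 0.4},{"translation": [2.6,-4,0],"spin": -17,"jaw": 0.4},{"translation": [2.6,-4,0],"spin": -25.5,"jaw": 0.4},{"translation": [2.6,-4,0],"spin": -34,"jaw": 0.4},{"translation": [2.6,-4,0],"spin": -42,"jaw": 0.4}]}}

```text
time: 2.2
tool_pos: [0.5199, -0.002, 0.2268]
tool_rot: [-3.142, 0.0, 1.226]
contact_force: [-0.3, -0.3, -0.6]
opening: 0.0363
grip_force: 0.0
```

>>> {"method": "send_rows", "body": {"targets": [{"translation": [0,0,0],"spin": 0,"jaw": 0.4},{"translation": [0,0,0],"spin": 0,"jaw": 0.4},{"translation": [0,0,0],"spin": 0,"jaw": 0.4},{"translation": [0,0,0],"spin": 0,"jaw": 0.4},{"translation": [0,0,0],"spin": 0,"jaw": 0.4}]}}

```text
time: 2.7
tool_pos: [0.5203, -0.0012, 0.2267]
tool_rot: [3.142, 0.0, 1.22]
contact_force: [-1.0, -0.3, 0.1]
opening: 0.0367
grip_force: 0.0
```

```bash
python3 -c "
from h import *
snap('w2')"
```

```text
[ 0.52025669 -0.001203    0.22671087] [3.14150497e+00 9.17180120e-05 1.21978846e+00] 2.7 [-0.99707137 -0.26753879  0.12228721]
```

View pics/w2.png

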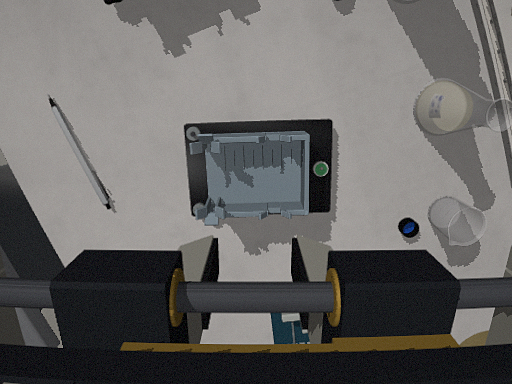

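Narrow tray: closed end with the green dot at (320,169), open end at left, groove lips near (205,145) and (212,210), notch lips near (270,138) and (270,211). Next, the wide tray.

>>> {"method": "send_rows", "body": {"targets": [{"translation": [4.5,-1.7,0],"spin": -4,"jaw": 0.4},{"translation": [9,-3.4,0],"spin": -8,"jaw": 0.4},{"translation": [13.5,-5.1,0],"spin": -12,"jaw": 0.4},{"translation": [18,-6.8,0],"spin": -16,"jaw": 0.4},{"translation": [22,-8.1,0],"spin": -17.5,"jaw": 0.4}]}}

```text
time: 3.25
tool_pos: [0.519, 0.2357, 0.2268]
tool_rot: [3.141, -0.0, 1.529]
contact_force: [-0.1, -0.9, -0.3]
opening: 0.0371
grip_force: 0.0
```

>>> {"method": "send_rows", "body": {"targets": [{"translation": [4,0,0],"spin": 0,"jaw": 0.4},{"translation": [4,0,0],"spin": 0,"jaw": 0.4},{"translation": [4,0,0],"spin": 0,"jaw": 0.4},{"translation": [4,0,0],"spin": 0,"jaw": 0.4},{"translation": [4,0,0],"spin": 0,"jaw": 0.4}]}}

```text
time: 3.75
tool_pos: [0.5216, 0.2721, 0.2268]
tool_rot: [3.142, 0.0, 1.525]
contact_force: [-0.3, 0.0, -0.6]
opening: 0.0367
grip_force: 0.0
```

```bash
python3 - <<'E'
from h import *
snap('w3')
ims=[]
for t in ('w2','w3'):
    p,d,s=load(t); P=cloud(d,'wrist',s)*1000
    B=P[90:250,120:400].reshape(-1,3); W=B[(B[:,2]>45)&(B[:,2]<75)]
    g=p[90:250,120:400].reshape(-1,3).astype(int)
    blk=B[(g.max(1)<55)&(B[:,2]>3)&(B[:,2]<22)]
    print(t,'walls',len(W),[np.round(x,1) for x in cv2.minAreaRect(np.float32(W[:,:2]))],'plat',len(blk),np.median(blk[:,2]),[np.round(x,1) for x in cv2.minAreaRect(np.float32(blk[:,:2]))])
    # height picture around the tray: crop upscaled and heights
    u0,v0,u1,v1=(170,110,345,235) if t=='w2' else (130,70,400,250)
    h=np.clip(P[v0:v1,u0:u1,2]*3,0,255).astype(np.uint8)
    a=cv2.applyColorMap(h,cv2.COLORMAP_JET); b=p[v0:v1,u0:u1,::-1]
    ims.append(cv2.resize(np.hstack([b,a]),(800,290),interpolation=cv2.INTER_NEAREST))
cv2.imwrite('pics/tr.png',np.vstack(ims))
E
```

```text
[0.52156316 0.27208624 0.22678966] [3.14157703e+00 3.40525711e-04 1.52461167e+00] 3.75 [-0.33823387  0.02791836 -0.55772072]
w2 walls 2404 [array([516.7,  -1.3]), array([ 91.8, 114.3]), np.float64(71.9)] plat 3711 16.96194286357161 [array([566. , -22.7]), array([119.7, 258.8]), np.float64(64.5)]
w3 walls 2608 [array([512.2, 275.8]), array([131.7, 113.8]), np.float64(86.9)] plat 5000 16.91200573473839 [array([520.2, 276.9]), array([141.4, 157.1]), np.float64(87.3)]
```

View pics/tr.png

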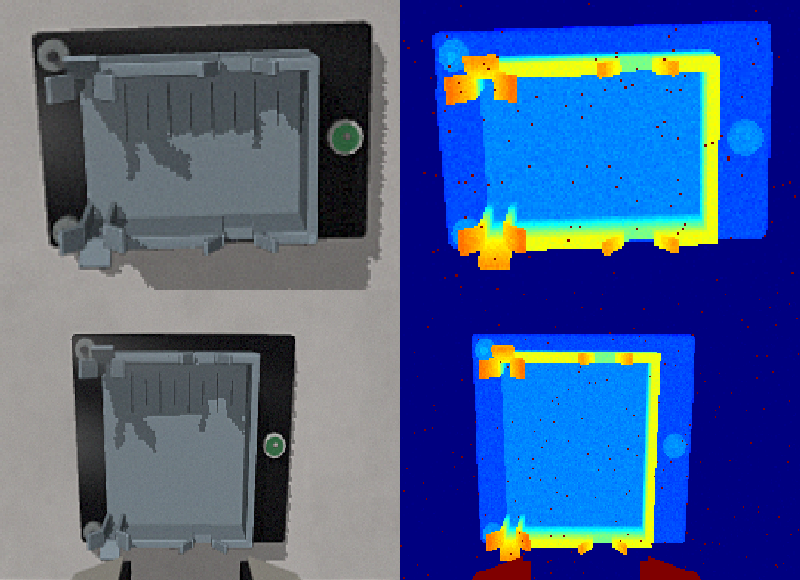

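Both trays have the open end at left (-x), closed end by the green dot; orange groove lips at left corners, notch lips on both walls. Now fit the frames.

```bash
python3 - <<'E'
from h import *
for t,c0,a in (('w2',(517,-1.5),-18.4),('w3',(515,276.5),-2.8)):
    p,d,s=load(t); P=cloud(d,'wrist',s)*1000
    B=P[60:260,120:400].reshape(-1,3); c0=np.array(c0,float)
    hw=35 if t=='w2' else 55
    for it in range(4):
        A=np.radians(a); M=np.array([[np.cos(A),np.sin(A)],[-np.sin(A),np.cos(A)]])
        q=(B[:,:2]-c0)@M.T; z=B[:,2]+1.1
        w=(abs(z-53)<2)&(abs(q[:,0])<60)
        L=w&(q[:,1]>hw-4)&(q[:,1]<hw+12)&(q[:,0]>-25)&(q[:,0]<45); Rr=w&(q[:,1]<-hw+4)&(q[:,1]>-hw-12)&(q[:,0]>-25)&(q[:,0]<45)
        E=w&(q[:,0]>45)&(q[:,0]<60)&(abs(q[:,1])<hw-3)
        sl=[np.polyfit(q[m,0],q[m,1],1)[0] for m in(L,Rr)]; se=-np.polyfit(q[E,1],q[E,0],1)[0]
        if it==3: break
        a+=np.degrees(np.mean(sl)); ym=(np.median(q[L,1])+np.median(q[Rr,1]))/2
        c0=c0+M.T@[0,ym]
    print(t,'ang',a,'slopes deg',np.degrees(sl),np.degrees(se),'c',c0,'side y',np.percentile(q[L,1],[2,50,98]).round(1),np.percentile(q[Rr,1],[2,50,98]).round(1),'end wall x',np.percentile(q[E,0],[2,50,98]).round(1))
    for nm,x0,x1 in(('groove',-65,-25),('notch',0,42)):
        for sg in(1,-1):
            m=(z>57)&(z<70)&(q[:,0]>x0)&(q[:,0]<x1)&(q[:,1]*sg>hw-12)&(q[:,1]*sg<hw+20)
            h,_=np.histogram(q[m,0],np.arange(x0,x1+1,2)); print(nm,sg,'x range',np.percentile(q[m,0],[1,99]).round(1),'y',np.percentile(q[m,1],[1,99]).round(1),h.tolist())
            # low gap on wall
            if nm=='notch':
                g=(z>35)&(z<49)&(q[:,0]>8)&(q[:,0]<32)&(abs(q[:,1]*sg-hw-4)<3); print('   gap x',np.percentile(q[g,0],[5,50,95]).round(1) if g.sum()>5 else g.sum())
E
```

```text
w2 ang -18.082107636625885 slopes deg [ 0.01404651 -0.01404823] -0.4718939743179423 c [517.10979837  -1.17053453] side y [34.8 37.8 40.6] [-41.4 -37.8 -35.4] end wall x [51.6 53.8 56.6]
groove 1 x range [-57.2 -28.2] y [27.  45.2] [0, 0, 0, 5, 23, 30, 27, 33, 45, 18, 15, 17, 17, 29, 36, 23, 19, 25, 17, 0]
groove -1 x range [-57.  -28.4] y [-45.9 -27.3] [0, 0, 0, 4, 20, 30, 25, 31, 40, 21, 18, 18, 19, 29, 32, 20, 22, 22, 10, 0]
notch 1 x range [ 5.4 38.3] y [34.3 40.5] [0, 0, 6, 13, 13, 11, 0, 0, 0, 0, 0, 0, 0, 0, 0, 1, 10, 12, 13, 6, 0]
   gap x [13.7 22.3 29.8]
notch -1 x range [ 4.8 37.8] y [-41.6 -35.3] [0, 0, 11, 14, 12, 6, 0, 0, 0, 0, 0, 0, 0, 0, 0, 0, 13, 15, 12, 0, 0]
   gap x [15.5 21.8 27.9]
w3 ang -2.643733992181506 slopes deg [-0.18179317  0.07558307] -0.2884269773840393 c [515.03076661 277.12955315] side y [55.1 57.8 59.8] [-61.2 -57.8 -55.8] end wall x [48.7 51.1 53.7]
groove 1 x range [-58.8 -31.3] y [46.8 64.7] [0, 0, 3, 27, 30, 30, 34, 43, 23, 16, 18, 18, 39, 35, 25, 24, 28, 0, 0, 0]
groove -1 x range [-60. -31.] y [-66.1 -47.7] [0, 0, 11, 27, 25, 27, 37, 29, 17, 17, 15, 14, 32, 25, 13, 22, 25, 3, 0, 0]
notch 1 x range [ 2.4 35.4] y [54.5 60.1] [0, 13, 14, 19, 1, 0, 0, 0, 0, 0, 0, 0, 0, 0, 3, 20, 14, 14, 0, 0, 0]
   gap x [12.8 19.5 28.1]
notch -1 x range [ 1.9 34.3] y [-62.  -55.8] [5, 13, 12, 6, 1, 0, 0, 0, 0, 0, 0, 0, 0, 0, 6, 12, 14, 6, 0, 0, 0]
   gap x [10.2 19.7 30.5]
```

```bash
cat >> h.py <<'E'
def plan(x,y,yawdeg,n,z=None):
    """per call: final shift (cm, tool axes) and spin (deg), chained, rounded to 0.1"""
    s=monitor.observe(); p=np.array(s["tool_pos"]); w=s["tool_rot"][2]
    g=np.array([x,y,p[2] if z is None else z]); print("now",p.round(4),round(np.degrees(w),2),"t",s["time"])
    for k in range(n,0,-1):
        d=(g-p)/k; c,sn=np.cos(w),np.sin(w); X=np.array([[c,sn,0],[sn,-c,0],[0,0,-1]])
        t=np.round(X@d*100,1); sp=round((np.degrees(w)-yawdeg)/k,1)
        print("call",t,"spin",sp); p=p+X.T@t/100; w-=np.radians(sp)
    print("end",p.round(4),np.degrees(w).round(2))
E
python3 -c "
from h import *
plan(.4844,-.3775,-13.4,3,.22)"
```

```text
now [0.5216 0.2721 0.2269] 87.35 t 3.8
call [-21.7  -0.2   0.2] spin 33.6
call [-18.2  11.8   0.2] spin 33.6
call [-8.7 19.9  0.3] spin 33.6
end [ 0.4841 -0.3779  0.2199] -13.45
```

>>> {"method": "send_rows", "body": {"targets": [{"translation": [-4.3,0,0],"spin": 6.7,"jaw": 0.4},{"translation": [-8.7,-0.1,0],"spin": 13.4,"jaw": 0.4},{"translation": [-13,-0.1,0],"spin": 20.1,"jaw": 0.4},{"translation": [-17.4,-0.2,0],"spin": 26.9,"jaw": 0.4},{"translation": [-21.7,-0.2,0.2],"spin": 33.6,"jaw": 0.4}]}}

```text
time: 4.3
tool_pos: [0.5094, 0.0542, 0.2253]
tool_rot: [3.14, -0.001, 0.934]
contact_force: [0.9, -1.2, -0.1]
opening: 0.037
grip_force: 0.0
```

>>> {"method": "send_rows", "body": {"targets": [{"translation": [-3.6,2.4,0],"spin": 6.7,"jaw": 0.4},{"translation": [-7.3,4.7,0],"spin": 13.4,"jaw": 0.4},{"translation": [-10.9,7.1,0],"spin": 20.1,"jaw": 0.4},{"translation": [-14.6,9.4,0],"spin": 26.9,"jaw": 0.4},{"translation": [-18.2,11.8,0.2],"spin": 33.6,"jaw": 0.4}]}}

```text
time: 4.8
tool_pos: [0.4969, -0.1625, 0.2233]
tool_rot: [3.141, -0.001, 0.347]
contact_force: [1.0, -0.3, 0.0]
opening: 0.0368
grip_force: 0.0
```

>>> {"method": "send_rows", "body": {"targets": [{"translation": [-1.8,4.2,0],"spin": 7,"jaw": 0.4},{"translation": [-3.6,8.4,0],"spin": 14,"jaw": 0.4},{"translation": [-5.5,12.6,0],"spin": 21,"jaw": 0.4},{"translation": [-7.3,16.8,0],"spin": 28,"jaw": 0.4},{"translation": [-8.7,19.9,0.3],"spin": 33.6,"jaw": 0.4}]}}

```text
time: 5.3
tool_pos: [0.4836, -0.3804, 0.2202]
tool_rot: [3.14, -0.001, -0.241]
contact_force: [1.3, 0.8, 0.2]
opening: 0.0368
grip_force: 0.0
```

>>> {"method": "send_rows", "body": {"targets": [{"translation": [0,0,0],"spin": 0,"jaw": 0.4},{"translation": [0,0,0],"spin": 0,"jaw": 0.4},{"translation": [0,0,0],"spin": 0,"jaw": 0.4},{"translation": [0,0,0],"spin": 0,"jaw": 0.4},{"translation": [0,0,0],"spin": 0,"jaw": 0.4}]}}

```text
time: 5.8
tool_pos: [0.4853, -0.3758, 0.2202]
tool_rot: [3.141, -0.0, -0.231]
contact_force: [0.2, 0.8, -0.1]
opening: 0.0366
grip_force: 0.0
```

```bash
cat >> h.py <<'E'
def gripat(tag,x,y,zlo,zhi,r=26):
    "rect of points in height band near (x,y), mm"
    p,d,s=load(tag); P=cloud(d,'wrist',s).reshape(-1,3)*1000
    m=(P[:,2]>zlo)&(P[:,2]<zhi)&(np.hypot(P[:,0]-x,P[:,1]-y)<r)
    q=P[m]; r=cv2.minAreaRect(np.float32(q[:,:2])); print(tag,len(q),np.median(q[:,2]).round(1),[np.round(v,1) for v in r]); return q
E
python3 -c "
from h import *
plan(.4844,-.3775,-13.4,1)
snap('w4'); gripat('w4',484.4,-377.5,60,70)"
```

```text
now [ 0.4853 -0.3758  0.2202] -13.24 t 5.8
call [-0.   0.2  0. ] spin 0.2
end [ 0.4849 -0.3777  0.2202] -13.44
[ 0.4853199  -0.3757516   0.22021445] [ 3.14131552e+00 -4.86207753e-04 -2.31119958e-01] 5.8 [ 0.17562561  0.76719403 -0.11732123]
w4 457 64.8 [array([ 484.4, -378. ]), array([ 9.5, 39.4]), np.float64(76.8)]
```

>>> {"method": "send_rows", "body": {"targets": [{"translation": [0,0.2,4],"spin": 0.2,"jaw": 0.4},{"translation": [0,0.2,8],"spin": 0.2,"jaw": 0.4},{"translation": [0,0.2,12],"spin": 0.2,"jaw": 0.4},{"translation": [0,0.2,15],"spin": 0.2,"jaw": 0.4},{"translation": [0,0.2,16.5],"spin": 0.2,"jaw": 0.4}]}}

```text
time: 6.35
tool_pos: [0.4835, -0.377, 0.0517]
tool_rot: [-3.139, 0.004, -0.235]
contact_force: [0.2, 0.3, -0.1]
opening: 0.0367
grip_force: 0.0
```

>>> {"method": "send_rows", "body": {"force": 30, "targets": [{"translation": [0,0,0.8],"spin": 0,"jaw": 0.4},{"translation": [0,0,1.6],"spin": 0,"jaw": 0.4},{"translation": [0,0,1.6],"spin": 0,"jaw": 0.3},{"translation": [0,0,1.6],"spin": 0,"jaw": 0.15},{"translation": [0,0,1.6],"spin": 0,"jaw": 0}]}}

```text
time: 6.85
tool_pos: [0.485, -0.3791, 0.0398]
tool_rot: [3.141, -0.002, -0.236]
contact_force: [-0.5, -0.1, -0.9]
opening: 0.0172
grip_force: 0.0
```

>>> {"method": "send_rows", "body": {"targets": [{"translation": [0,0,0],"spin": 0,"jaw": 0},{"translation": [0,0,0],"spin": 0,"jaw": 0},{"translation": [0,0,0],"spin": 0,"jaw": 0},{"translation": [0,0,0],"spin": 0,"jaw": 0},{"translation": [0,0,0],"spin": 0,"jaw": 0}]}}

```text
time: 7.35
tool_pos: [0.4848, -0.379, 0.0396]
tool_rot: [3.141, -0.001, -0.236]
contact_force: [-0.7, 0.4, 6.3]
opening: 0.0097
grip_force: 30.0
```

>>> {"method": "send_rows", "body": {"targets": [{"translation": [0,0,-1.5],"spin": 0,"jaw": 0},{"translation": [0,0,-4],"spin": 0,"jaw": 0},{"translation": [0,0,-8],"spin": 0,"jaw": 0},{"translation": [0,0,-12],"spin": 0,"jaw": 0},{"translation": [0,0,-14],"spin": 0,"jaw": 0}]}}

```text
time: 7.85
tool_pos: [0.4853, -0.3795, 0.1823]
tool_rot: [3.139, -0.004, -0.236]
contact_force: [-0.1, -0.9, -0.7]
opening: 0.0096
grip_force: 30.0
```

```bash
python3 -c "
from h import *
plan(.4696,.2792,87.3,3,.18)"
```

```text
now [ 0.4853 -0.3795  0.1823] -13.54 t 7.85
call [ -5.7 -21.2   0.1] spin -33.6
call [  7.1 -20.8   0.1] spin -33.6
call [ 17.4 -13.4   0. ] spin -33.6
end [0.4701 0.2793 0.1803] 87.26
```

>>> {"method": "send_rows", "body": {"targets": [{"translation": [-1.1,-4.2,0],"spin": -6.7,"jaw": 0},{"translation": [-2.3,-8.5,0],"spin": -13.4,"jaw": 0},{"translation": [-3.4,-12.7,0],"spin": -20.2,"jaw": 0},{"translation": [-4.6,-17,0],"spin": -26.9,"jaw": 0},{"translation": [-5.7,-21.2,0],"spin": -33.6,"jaw": 0}]}}

```text
time: 8.35
tool_pos: [0.4781, -0.1574, 0.1785]
tool_rot: [-3.141, 0.0, 0.355]
contact_force: [1.2, -0.1, 0.1]
opening: 0.0099
grip_force: 30.0
```

>>> {"method": "send_rows", "body": {"targets": [{"translation": [1.4,-4.2,0],"spin": -6.7,"jaw": 0},{"translation": [2.8,-8.3,0],"spin": -13.4,"jaw": 0},{"translation": [4.3,-12.5,0],"spin": -20.2,"jaw": 0},{"translation": [5.7,-16.6,0],"spin": -26.9,"jaw": 0},{"translation": [7.1,-20.8,0],"spin": -33.6,"jaw": 0}]}}

```text
time: 8.85
tool_pos: [0.4736, 0.0622, 0.1786]
tool_rot: [-3.142, 0.0, 0.941]
contact_force: [0.9, -0.0, 0.1]
opening: 0.0097
grip_force: 30.0
```

>>> {"method": "send_rows", "body": {"targets": [{"translation": [3.7,-2.8,0],"spin": -7,"jaw": 0},{"translation": [7.4,-5.7,0],"spin": -14,"jaw": 0},{"translation": [11.1,-8.5,0],"spin": -21,"jaw": 0},{"translation": [14.5,-11,0],"spin": -28,"jaw": 0},{"translation": [17.4,-13.4,0],"spin": -33.6,"jaw": 0}]}}

```text
time: 9.35
tool_pos: [0.4688, 0.2822, 0.1784]
tool_rot: [-3.141, 0.0, 1.528]
contact_force: [0.8, -0.2, -0.7]
opening: 0.0096
grip_force: 30.0
```

>>> {"method": "send_rows", "body": {"targets": [{"translation": [0,0,0],"spin": 0,"jaw": 0},{"translation": [0,0,0],"spin": 0,"jaw": 0},{"translation": [0,0,0],"spin": 0,"jaw": 0},{"translation": [0,0,0],"spin": 0,"jaw": 0},{"translation": [0,0,0],"spin": 0,"jaw": 0}]}}

```text
time: 9.85
tool_pos: [0.4696, 0.279, 0.1788]
tool_rot: [3.141, 0.0, 1.521]
contact_force: [0.3, -0.6, -0.2]
opening: 0.0099
grip_force: 30.0
```

```bash
python3 -c "
from h import *
plan(.4696,.2792,87.3,1,.18)
snap('w5')"
```

```text
now [0.4696 0.279  0.1788] 87.14 t 9.85
call [ 0.   0.  -0.1] spin -0.2
end [0.4696 0.279  0.1798] 87.34
[0.46956025 0.27900042 0.1788127 ] [3.14149215e+00 1.61795667e-04 1.52087375e+00] 9.85 [ 0.3157988  -0.61849379 -0.20991625]
```

View pics/w5.png

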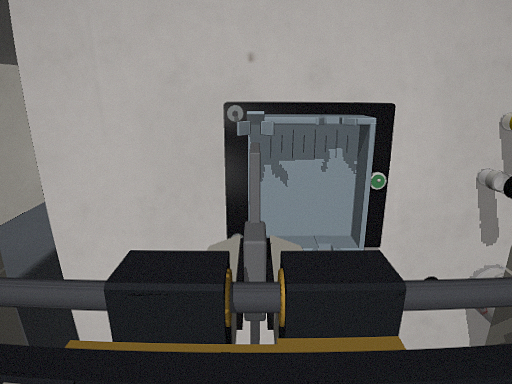

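The gate is held straight, its far end at (255,148) in line with the far groove at (255,125). Check numerically.

```bash
cat >> h.py <<'E'
def held(tag,org,A,xt,hw,half,zt=183,zb=9):
    """far part of held bar/plate in the tray frame (org mm, A deg); xt = seat x; half = half part width; hw= half tray width"""
    p,d,s=load(tag); P=cloud(d,'wrist',s)[:260].reshape(-1,3)*1000
    a=np.radians(A); q=(P[:,:2]-org)@np.array([[np.cos(a),-np.sin(a)],[np.sin(a),np.cos(a)]]); z=P[:,2]
    m=(abs(z-zt)<zb)&(abs(q[:,0]-xt)<15)&(q[:,1]>24)&(q[:,1]<80)
    f=np.polyfit(q[m,1],q[m,0],1); far=np.percentile(q[m,1],99)
    print('part n',m.sum(),'z',np.percentile(z[m],[10,50,90]).round(1),'x at y=0',f[1].round(1),'x at end',np.polyval(f,half).round(1),'skew',np.degrees(-np.arctan(f[0])).round(2),'y far',far.round(1),'=> y off',(far-half).round(1))
    for nm,x0,x1 in(('groove',-65,-25),('notch',0,42)):
        k=(z>56)&(z<69)&(q[:,0]>x0)&(q[:,0]<x1)&(q[:,1]>hw-12)&(q[:,1]<hw+20)
        if k.sum()>20: print(nm,k.sum(),'mid',np.percentile(q[k,0],[1,99]).mean().round(1),np.percentile(q[k,0],[1,99]).round(1))
    w=(abs(z-52)<2)&(q[:,1]>hw-4)&(q[:,1]<hw+9)&(q[:,0]>-25)&(q[:,0]<45)
    print('wall y',np.percentile(q[w,1],[2,50,98]).round(1))
E
python3 -c "
from h import *
held('w5',(513.6,277.2),-2.65,-44,55,53.5)"
```

```text
part n 655 z [181.3 182.2 183. ] x at y=0 -44.2 x at end -44.5 skew 0.32 y far 52.5 => y off -1.0
groove 548 mid -43.8 [-57.8 -29.7]
notch 120 mid 20.6 [ 4.2 37. ]
wall y [55.  57.5 60.6]
```

>>> {"method": "send_rows", "body": {"targets": [{"translation": [0.07,0.06,2],"spin": 0.3,"jaw": 0},{"translation": [0.07,0.06,4],"spin": 0.3,"jaw": 0},{"translation": [0.07,0.06,6],"spin": 0.3,"jaw": 0},{"translation": [0.07,0.06,7],"spin": 0.3,"jaw": 0},{"translation": [0.07,0.06,7],"spin": 0.3,"jaw": 0}]}}

```text
time: 10.4
tool_pos: [0.4692, 0.2801, 0.1075]
tool_rot: [-3.139, 0.001, 1.517]
contact_force: [-0.1, -0.5, -0.7]
opening: 0.0095
grip_force: 30.0
```

>>> {"method": "send_rows", "body": {"targets": [{"translation": [0,0,0.5],"spin": 0,"jaw": 0},{"translation": [0,0,1],"spin": 0,"jaw": 0},{"translation": [0,0,1.5],"spin": 0,"jaw": 0},{"translation": [0,0,2],"spin": 0,"jaw": 0},{"translation": [0,0,2.5],"spin": 0,"jaw": 0}]}}

```text
time: 10.9
tool_pos: [0.4699, 0.2808, 0.0834]
tool_rot: [3.141, -0.0, 1.518]
contact_force: [-0.5, -0.4, -0.5]
opening: 0.0096
grip_force: 30.0
```

>>> {"method": "send_rows", "body": {"targets": [{"translation": [0,0,0.5],"spin": 0,"jaw": 0},{"translation": [0,0,1],"spin": 0,"jaw": 0},{"translation": [0,0,1.5],"spin": 0,"jaw": 0},{"translation": [0,0,2],"spin": 0,"jaw": 0},{"translation": [0,0,2.4],"spin": 0,"jaw": 0}]}}

```text
time: 11.4
tool_pos: [0.4698, 0.2807, 0.0592]
tool_rot: [-3.141, 0.0, 1.518]
contact_force: [0.4, 1.8, -0.5]
opening: 0.01
grip_force: 30.0
```

>>> {"method": "send_rows", "body": {"targets": [{"translation": [0,0,0.1],"spin": 0,"jaw": 0},{"translation": [0,0,0.2],"spin": 0,"jaw": 0},{"translation": [0,0,0.3],"spin": 0,"jaw": 0},{"translation": [0,0,0.4],"spin": 0,"jaw": 0},{"translation": [0,0,0.4],"spin": 0,"jaw": 0}]}}

```text
time: 11.9
tool_pos: [0.4699, 0.2807, 0.0557]
tool_rot: [3.142, 0.0, 1.518]
contact_force: [-1.2, 0.4, -0.9]
opening: 0.0096
grip_force: 30.0
```

>>> {"method": "send_rows", "body": {"targets": [{"translation": [0,0,0.1],"spin": 0,"jaw": 0},{"translation": [0,0,0.15],"spin": 0,"jaw": 0},{"translation": [0,0,0.2],"spin": 0,"jaw": 0},{"translation": [0,0,0.2],"spin": 0,"jaw": 0},{"translation": [0,0,0.2],"spin": 0,"jaw": 0}]}}

```text
time: 12.4
tool_pos: [0.47, 0.2807, 0.0545]
tool_rot: [3.141, -0.0, 1.518]
contact_force: [-2.5, -1.9, 5.3]
opening: 0.0095
grip_force: 30.0
```

>>> {"method": "send_rows", "body": {"targets": [{"translation": [0,0,0],"spin": 0,"jaw": 0.3},{"translation": [0,0,0],"spin": 0,"jaw": 0.3},{"translation": [0,0,0],"spin": 0,"jaw": 0.3},{"translation": [0,0,0],"spin": 0,"jaw": 0.3},{"translation": [0,0,-1.5],"spin": 0,"jaw": 0.3}]}}

```text
time: 12.9
tool_pos: [0.4686, 0.2802, 0.0671]
tool_rot: [-3.138, 0.002, 1.518]
contact_force: [-0.2, -0.4, 0.5]
opening: 0.0277
grip_force: 0.0
```

>>> {"method": "send_rows", "body": {"targets": [{"translation": [0,0,-3],"spin": 0,"jaw": 0.3},{"translation": [0,0,-6],"spin": 0,"jaw": 0.3},{"translation": [0,0,-9],"spin": 0,"jaw": 0.3},{"translation": [0,0,-12],"spin": 0,"jaw": 0.3},{"translation": [0,0,-14],"spin": 0,"jaw": 0.4}]}}

```text
time: 13.4
tool_pos: [0.4704, 0.281, 0.2109]
tool_rot: [3.139, -0.001, 1.518]
contact_force: [-0.2, 1.2, -0.5]
opening: 0.0315
grip_force: 0.0
```

```bash
python3 -c "
from h import *
snap('w6'); gripat('w6',469.8,280,70,90)
gripat('w6',469.8,280,55,63,60)
plan(.5063,-.3165,-13.4,3,.18)"
```

```text
[0.47036927 0.28097695 0.21091115] [ 3.13925293e+00 -1.03231168e-03  1.51776601e+00] 13.4 [-0.16510006  1.23663786 -0.50198215]
w6 540 79.9 [array([469.4, 280.2]), array([39.3,  9.7]), np.float64(87.0)]
w6 789 58.2 [array([468.7, 280. ]), array([119.7,  26.3]), np.float64(87.5)]
now [0.4716 0.2815 0.2137] 86.97 t 13.45
call [-19.8   2.2   1.1] spin 33.5
call [-15.3  12.8   1.1] spin 33.4
call [-5.8 19.2  1.2] spin 33.5
end [ 0.5062 -0.3167  0.1797] -13.43
```

View pics/w6.png

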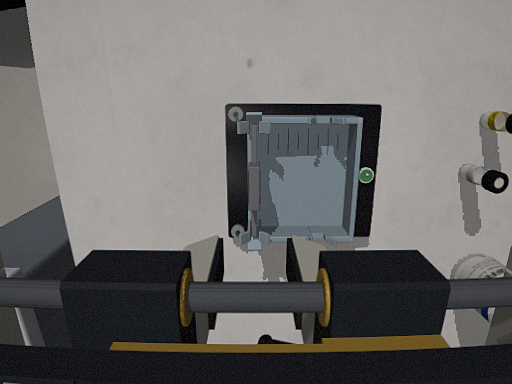

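The wide gate is seated in the grooves (250,180), its top at 81 mm as expected. Next is the narrow gate.

>>> {"method": "send_rows", "body": {"targets": [{"translation": [-4,0.4,0],"spin": 6.7,"jaw": 0.4},{"translation": [-7.9,0.9,0],"spin": 13.4,"jaw": 0.4},{"translation": [-11.9,1.3,0],"spin": 20.1,"jaw": 0.4},{"translation": [-15.8,1.8,0.5],"spin": 26.8,"jaw": 0.4},{"translation": [-19.8,2.2,1.1],"spin": 33.5,"jaw": 0.4}]}}

```text
time: 13.95
tool_pos: [0.4812, 0.0804, 0.1973]
tool_rot: [3.141, -0.0, 0.929]
contact_force: [1.2, -0.1, 0.6]
opening: 0.037
grip_force: 0.0
```

>>> {"method": "send_rows", "body": {"targets": [{"translation": [-3.1,2.6,0.2],"spin": 6.7,"jaw": 0.4},{"translation": [-6.1,5.1,0.4],"spin": 13.4,"jaw": 0.4},{"translation": [-9.2,7.7,0.6],"spin": 20.1,"jaw": 0.4},{"translation": [-12.2,10.2,0.8],"spin": 26.8,"jaw": 0.4},{"translation": [-15.3,12.8,1.1],"spin": 33.4,"jaw": 0.4}]}}

```text
time: 14.45
tool_pos: [0.4928, -0.1188, 0.1863]
tool_rot: [-3.141, 0.0, 0.345]
contact_force: [0.2, 0.5, 0.1]
opening: 0.0368
grip_force: 0.0
```

>>> {"method": "send_rows", "body": {"targets": [{"translation": [-1.3,4.2,0.3],"spin": 7,"jaw": 0.4},{"translation": [-2.5,8.3,0.6],"spin": 14,"jaw": 0.4},{"translation": [-3.8,12.5,0.9],"spin": 21,"jaw": 0.4},{"translation": [-5,16.6,1.2],"spin": 28,"jaw": 0.4},{"translation": [-5.8,19.2,1.2],"spin": 33.5,"jaw": 0.4}]}}

```text
time: 14.95
tool_pos: [0.5038, -0.3203, 0.1734]
tool_rot: [-3.142, 0.001, -0.241]
contact_force: [0.0, -0.0, 0.2]
opening: 0.0367
grip_force: 0.0
```

>>> {"method": "send_rows", "body": {"targets": [{"translation": [0,0,0],"spin": 0,"jaw": 0.4},{"translation": [0,0,0],"spin": 0,"jaw": 0.4},{"translation": [0,0,0],"spin": 0,"jaw": 0.4},{"translation": [0,0,0],"spin": 0,"jaw": 0.4},{"translation": [0,0,0],"spin": 0,"jaw": 0.4}]}}

```text
time: 15.45
tool_pos: [0.5047, -0.3165, 0.175]
tool_rot: [3.141, -0.0, -0.233]
contact_force: [-0.1, -0.4, 0.7]
opening: 0.0363
grip_force: 0.0
```

```bash
python3 -c "
from h import *
snap('w7'); gripat('w7',506,-316,60,70)
plan(.5063,-.3165,-13.4,1,.039)"
```

```text
[ 0.50469508 -0.3165368   0.17499141] [ 3.14149177e+00 -2.43518030e-04 -2.32855167e-01] 15.45 [-0.14531313 -0.40423458  0.65130707]
w7 614 64.8 [array([ 506.3, -316.5]), array([ 9.9, 39.2]), np.float64(76.8)]
now [ 0.5047 -0.3167  0.175 ] -13.35 t 15.5
call [ 0.1 -0.1 13.6] spin 0.0
end [ 0.5059 -0.316   0.039 ] -13.35
```

>>> {"method": "send_rows", "body": {"targets": [{"translation": [0.1,0,4],"spin": 0,"jaw": 0.4},{"translation": [0.1,0,8],"spin": 0,"jaw": 0.4},{"translation": [0.1,0,11],"spin": 0,"jaw": 0.4},{"translation": [0.1,0,12.5],"spin": 0,"jaw": 0.4},{"translation": [0.1,0,13.5],"spin": 0,"jaw": 0.4}]}}

```text
time: 16.0
tool_pos: [0.505, -0.317, 0.0383]
tool_rot: [-3.141, 0.002, -0.234]
contact_force: [-0.2, -1.0, 0.4]
opening: 0.0368
grip_force: 0.0
```

>>> {"method": "send_rows", "body": {"targets": [{"translation": [0,0,0],"spin": 0,"jaw": 0.4},{"translation": [0,0,0],"spin": 0,"jaw": 0.2},{"translation": [0,0,0],"spin": 0,"jaw": 0},{"translation": [0,0,0],"spin": 0,"jaw": 0},{"translation": [0,0,0],"spin": 0,"jaw": 0}]}}

```text
time: 16.5
tool_pos: [0.5057, -0.3178, 0.0405]
tool_rot: [3.141, -0.001, -0.235]
contact_force: [2.9, 8.5, 4.4]
opening: 0.0099
grip_force: 30.0
```

>>> {"method": "send_rows", "body": {"targets": [{"translation": [0,0,0],"spin": 0,"jaw": 0},{"translation": [0,0,0],"spin": 0,"jaw": 0},{"translation": [0,0,0],"spin": 0,"jaw": 0},{"translation": [0,0,0],"spin": 0,"jaw": 0},{"translation": [0,0,0],"spin": 0,"jaw": 0}]}}

```text
time: 17.0
tool_pos: [0.5058, -0.3177, 0.0405]
tool_rot: [3.141, -0.001, -0.235]
contact_force: [1.0, 2.8, 6.1]
opening: 0.0097
grip_force: 30.0
```

>>> {"method": "send_rows", "body": {"targets": [{"translation": [0,0,-1.5],"spin": 0,"jaw": 0},{"translation": [0,0,-4],"spin": 0,"jaw": 0},{"translation": [0,0,-8],"spin": 0,"jaw": 0},{"translation": [0,0,-12],"spin": 0,"jaw": 0},{"translation": [0,0,-14],"spin": 0,"jaw": 0}]}}

```text
time: 17.5
tool_pos: [0.5063, -0.3187, 0.1833]
tool_rot: [3.139, -0.004, -0.235]
contact_force: [0.9, 0.3, -0.9]
opening: 0.0101
grip_force: 30.0
```

```bash
python3 -c "
from h import *
a=np.radians(-18.2)
x,y=518.4-44*np.cos(a),-1.6-44*np.sin(a); print(x,y)
plan(x/1000,y/1000,71.8,3,.18)"
```

```text
476.6012297329153 12.142736414538232
now [ 0.5063 -0.3187  0.1833] -13.44 t 17.5
call [ -3.5 -10.5   0.1] spin -28.4
call [  1.9 -10.9   0.1] spin -28.4
call [ 6.8 -8.7  0.1] spin -28.4
end [0.4765 0.0117 0.1803] 71.76
```

>>> {"method": "send_rows", "body": {"targets": [{"translation": [-0.7,-2.1,0],"spin": -5.7,"jaw": 0},{"translation": [-1.4,-4.2,0],"spin": -11.4,"jaw": 0},{"translation": [-2.1,-6.3,0],"spin": -17,"jaw": 0},{"translation": [-2.8,-8.4,0],"spin": -22.7,"jaw": 0},{"translation": [-3.5,-10.5,0],"spin": -28.4,"jaw": 0}]}}

```text
time: 18.0
tool_pos: [0.4954, -0.2068, 0.1795]
tool_rot: [3.141, 0.0, 0.265]
contact_force: [0.1, 0.5, -0.6]
opening: 0.0097
grip_force: 30.0
```

>>> {"method": "send_rows", "body": {"targets": [{"translation": [0.4,-2.2,0],"spin": -5.7,"jaw": 0},{"translation": [0.8,-4.4,0],"spin": -11.4,"jaw": 0},{"translation": [1.1,-6.6,0],"spin": -17,"jaw": 0},{"translation": [1.5,-8.8,0],"spin": -22.7,"jaw": 0},{"translation": [1.9,-10.9,0],"spin": -28.4,"jaw": 0}]}}

```text
time: 18.5
tool_pos: [0.4856, -0.0965, 0.1796]
tool_rot: [3.142, 0.001, 0.761]
contact_force: [0.4, 0.4, -0.4]
opening: 0.0096
grip_force: 30.0
```

>>> {"method": "send_rows", "body": {"targets": [{"translation": [1.5,-1.9,0],"spin": -6,"jaw": 0},{"translation": [3,-3.8,0],"spin": -12,"jaw": 0},{"translation": [4.5,-5.7,0],"spin": -18,"jaw": 0},{"translation": [6,-7.6,0],"spin": -24,"jaw": 0},{"translation": [6.8,-8.7,0],"spin": -28.4,"jaw": 0}]}}

```text
time: 19.0
tool_pos: [0.4753, 0.014, 0.1796]
tool_rot: [-3.141, 0.0, 1.257]
contact_force: [1.0, -0.1, 0.2]
opening: 0.01
grip_force: 30.0
```

>>> {"method": "send_rows", "body": {"targets": [{"translation": [0,0,0],"spin": 0,"jaw": 0},{"translation": [0,0,0],"spin": 0,"jaw": 0},{"translation": [0,0,0],"spin": 0,"jaw": 0},{"translation": [0,0,0],"spin": 0,"jaw": 0},{"translation": [0,0,0],"spin": 0,"jaw": 0}]}}

```text
time: 19.5
tool_pos: [0.4758, 0.012, 0.1797]
tool_rot: [3.142, 0.0, 1.251]
contact_force: [0.0, -0.2, -0.4]
opening: 0.0095
grip_force: 30.0
```

```bash
python3 -c "
from h import *
plan(.4766,.0121,71.8,1,.054)
snap('w8'); held('w8',(518.4,-1.6),-18.2,-44,35,33.5)"
```

```text
now [0.4758 0.012  0.1797] 71.67 t 19.5
call [ 0.   0.1 12.6] spin -0.1
end [0.4768 0.0117 0.0537] 71.77
[0.47581894 0.01200003 0.17966323] [3.14153411e+00 1.65844369e-04 1.25084248e+00] 19.5 [ 0.04407818 -0.21582917 -0.36148402]
part n 226 z [177.8 181.8 182.6] x at y=0 -44.9 x at end -45.0 skew 0.07 y far 33.2 => y off -0.3
groove 510 mid -43.7 [-58.  -29.3]
notch 115 mid 20.2 [ 4.1 36.4]
wall y [35.1 37.8 40.5]
```

View pics/w8.png

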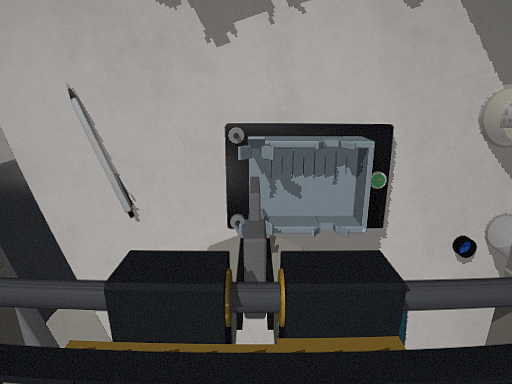

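The gate's far end (255,180) lines up with the far groove. It needs +1.1 mm in x; lower it.

>>> {"method": "send_rows", "body": {"targets": [{"translation": [0.02,0.11,2],"spin": 0,"jaw": 0},{"translation": [0.02,0.11,4],"spin": 0,"jaw": 0},{"translation": [0.02,0.11,6],"spin": 0,"jaw": 0},{"translation": [0.02,0.11,7],"spin": 0,"jaw": 0},{"translation": [0.02,0.11,7],"spin": 0,"jaw": 0}]}}

```text
time: 20.05
tool_pos: [0.4761, 0.0124, 0.1086]
tool_rot: [-3.139, 0.001, 1.252]
contact_force: [0.3, 0.3, -0.9]
opening: 0.01
grip_force: 30.0
```

>>> {"method": "send_rows", "body": {"targets": [{"translation": [0,0,0.5],"spin": 0,"jaw": 0},{"translation": [0,0,1],"spin": 0,"jaw": 0},{"translation": [0,0,1.5],"spin": 0,"jaw": 0},{"translation": [0,0,2],"spin": 0,"jaw": 0},{"translation": [0,0,2.5],"spin": 0,"jaw": 0}]}}

```text
time: 20.55
tool_pos: [0.4769, 0.0125, 0.0845]
tool_rot: [3.141, 0.0, 1.252]
contact_force: [-0.5, 0.2, 0.0]
opening: 0.0096
grip_force: 30.0
```

>>> {"method": "send_rows", "body": {"targets": [{"translation": [0,0,0.5],"spin": 0,"jaw": 0},{"translation": [0,0,1],"spin": 0,"jaw": 0},{"translation": [0,0,1.5],"spin": 0,"jaw": 0},{"translation": [0,0,2],"spin": 0,"jaw": 0},{"translation": [0,0,2.4],"spin": 0,"jaw": 0}]}}

```text
time: 21.05
tool_pos: [0.4768, 0.0125, 0.0602]
tool_rot: [-3.141, 0.0, 1.252]
contact_force: [0.1, -0.3, -0.5]
opening: 0.0096
grip_force: 30.0
```

>>> {"method": "send_rows", "body": {"targets": [{"translation": [0,0,0.1],"spin": 0,"jaw": 0},{"translation": [0,0,0.2],"spin": 0,"jaw": 0},{"translation": [0,0,0.3],"spin": 0,"jaw": 0},{"translation": [0,0,0.4],"spin": 0,"jaw": 0},{"translation": [0,0,0.4],"spin": 0,"jaw": 0}]}}

```text
time: 21.55
tool_pos: [0.4768, 0.0125, 0.0567]
tool_rot: [3.142, 0.0, 1.252]
contact_force: [-1.0, -0.0, -0.3]
opening: 0.0099
grip_force: 30.0
```

>>> {"method": "send_rows", "body": {"targets": [{"translation": [0,0,0.1],"spin": 0,"jaw": 0},{"translation": [0,0,0.15],"spin": 0,"jaw": 0},{"translation": [0,0,0.2],"spin": 0,"jaw": 0},{"translation": [0,0,0.2],"spin": 0,"jaw": 0},{"translation": [0,0,0.2],"spin": 0,"jaw": 0}]}}

```text
time: 22.05
tool_pos: [0.477, 0.0124, 0.0554]
tool_rot: [3.141, -0.0, 1.252]
contact_force: [-2.1, 0.6, 6.8]
opening: 0.0101
grip_force: 30.0
```

Seated on the floor; release.

>>> {"method": "send_rows", "body": {"targets": [{"translation": [0,0,0],"spin": 0,"jaw": 0.3},{"translation": [0,0,0],"spin": 0,"jaw": 0.3},{"translation": [0,0,0],"spin": 0,"jaw": 0.3},{"translation": [0,0,0],"spin": 0,"jaw": 0.3},{"translation": [0,0,-1.5],"spin": 0,"jaw": 0.3}]}}

```text
time: 22.55
tool_pos: [0.4756, 0.0126, 0.0684]
tool_rot: [-3.138, 0.001, 1.252]
contact_force: [-0.6, 0.0, 0.3]
opening: 0.0279
grip_force: 0.0
```

>>> {"method": "send_rows", "body": {"targets": [{"translation": [0,0,-3],"spin": 0,"jaw": 0.3},{"translation": [0,0,-6],"spin": 0,"jaw": 0.3},{"translation": [0,0,-9],"spin": 0,"jaw": 0.3},{"translation": [0,0,-12],"spin": 0,"jaw": 0.3},{"translation": [0,0,-14],"spin": 0,"jaw": 0.4}]}}

```text
time: 23.05
tool_pos: [0.4773, 0.0125, 0.2118]
tool_rot: [3.139, -0.0, 1.252]
contact_force: [0.7, 0.8, 0.1]
opening: 0.0317
grip_force: 0.0
```

```bash
python3 -c "
from h import *
snap('w9'); gripat('w9',476.8,12.4,70,90)
plan(.5213,-.2534,-13.4,3,.18)"
```

```text
[0.47733934 0.01245549 0.21180618] [ 3.13909410e+00 -3.73695481e-04  1.25245092e+00] 23.05 [0.74051877 0.7571444  0.11781154]
w9 545 79.9 [array([476.4,  12.4]), array([40.1,  9.8]), np.float64(71.8)]
now [0.4787 0.0123 0.2144] 71.77 t 23.1
call [-8.   4.1  1.1] spin 28.4
call [-5.   7.4  1.2] spin 28.4
call [-0.9  8.9  1.1] spin 28.4
end [ 0.5213 -0.2529  0.1804] -13.43
```

Narrow gate is home (top 81 mm). Next is the wide comb.

>>> {"method": "send_rows", "body": {"targets": [{"translation": [-1.6,0.8,0.2],"spin": 5.7,"jaw": 0.4},{"translation": [-3.2,1.6,0.4],"spin": 11.4,"jaw": 0.4},{"translation": [-4.8,2.5,0.6],"spin": 17,"jaw": 0.4},{"translation": [-6.4,3.3,0.8],"spin": 22.7,"jaw": 0.4},{"translation": [-8,4.1,1],"spin": 28.4,"jaw": 0.4}]}}

```text
time: 23.6
tool_pos: [0.4906, -0.0769, 0.199]
tool_rot: [-3.141, 0.0, 0.753]
contact_force: [-1.0, -0.1, 0.2]
opening: 0.0364
grip_force: 0.0
```

>>> {"method": "send_rows", "body": {"targets": [{"translation": [-1,1.5,0.2],"spin": 5.7,"jaw": 0.4},{"translation": [-2,3,0.4],"spin": 11.4,"jaw": 0.4},{"translation": [-3,4.4,0.6],"spin": 17,"jaw": 0.4},{"translation": [-4,5.9,0.8],"spin": 22.7,"jaw": 0.4},{"translation": [-5,7.4,1],"spin": 28.4,"jaw": 0.4}]}}

```text
time: 24.1
tool_pos: [0.505, -0.1651, 0.1889]
tool_rot: [-3.141, 0.001, 0.257]
contact_force: [0.1, 0.3, 0.8]
opening: 0.0367
grip_force: 0.0
```

>>> {"method": "send_rows", "body": {"targets": [{"translation": [-0.2,2,0.2],"spin": 6,"jaw": 0.4},{"translation": [-0.4,4,0.4],"spin": 12,"jaw": 0.4},{"translation": [-0.6,6,0.6],"spin": 18,"jaw": 0.4},{"translation": [-0.8,8,0.8],"spin": 24,"jaw": 0.4},{"translation": [-0.9,8.9,1],"spin": 28.4,"jaw": 0.4}]}}

```text
time: 24.6
tool_pos: [0.5194, -0.2543, 0.1787]
tool_rot: [3.141, 0.001, -0.24]
contact_force: [-0.3, 0.6, 0.8]
opening: 0.0365
grip_force: 0.0
```

>>> {"method": "send_rows", "body": {"targets": [{"translation": [0,0,0],"spin": 0,"jaw": 0.4},{"translation": [0,0,0],"spin": 0,"jaw": 0.4},{"translation": [0,0,0],"spin": 0,"jaw": 0.4},{"translation": [0,0,0],"spin": 0,"jaw": 0.4},{"translation": [0,0,0],"spin": 0,"jaw": 0.4}]}}

```text
time: 25.1
tool_pos: [0.5196, -0.2523, 0.18]
tool_rot: [3.141, -0.0, -0.233]
contact_force: [-0.3, 0.4, -0.3]
opening: 0.0366
grip_force: 0.0
```

```bash
python3 -c "
from h import *
snap('w10'); gripat('w10',521.3,-253.4,56,66)
plan(.5213,-.2534,-13.4,1,.036)"
```

```text
[ 0.51955375 -0.25231365  0.17996441] [ 3.14141535e+00 -3.70169693e-04 -2.33426497e-01] 25.1 [-0.33248291  0.43700374 -0.28262154]
w10 557 60.9 [array([ 521.3, -253.7]), array([ 9.3, 39.7]), np.float64(76.5)]
now [ 0.5195 -0.2524  0.1799] -13.39 t 25.15
call [ 0.2  0.1 14.4] spin 0.0
end [ 0.5212 -0.2538  0.0359] -13.39
```

>>> {"method": "send_rows", "body": {"targets": [{"translation": [0.2,0.1,4],"spin": 0,"jaw": 0.4},{"translation": [0.2,0.1,8],"spin": 0,"jaw": 0.4},{"translation": [0.2,0.1,11.5],"spin": 0,"jaw": 0.4},{"translation": [0.2,0.1,13.3],"spin": 0,"jaw": 0.4},{"translation": [0.2,0.1,14.3],"spin": 0,"jaw": 0.4}]}}

```text
time: 25.65
tool_pos: [0.5204, -0.2535, 0.0349]
tool_rot: [-3.141, 0.003, -0.234]
contact_force: [-0.6, 0.4, 0.6]
opening: 0.0369
grip_force: 0.0
```

>>> {"method": "send_rows", "body": {"targets": [{"translation": [0,0,0],"spin": 0,"jaw": 0.4},{"translation": [0,0,0],"spin": 0,"jaw": 0.2},{"translation": [0,0,0],"spin": 0,"jaw": 0},{"translation": [0,0,0],"spin": 0,"jaw": 0},{"translation": [0,0,0],"spin": 0,"jaw": 0}]}}

```text
time: 26.15
tool_pos: [0.5216, -0.2544, 0.0376]
tool_rot: [3.141, -0.001, -0.235]
contact_force: [0.5, 1.5, -0.2]
opening: 0.0098
grip_force: 30.0
```

>>> {"method": "send_rows", "body": {"targets": [{"translation": [0,0,0],"spin": 0,"jaw": 0},{"translation": [0,0,0],"spin": 0,"jaw": 0},{"translation": [0,0,0],"spin": 0,"jaw": 0},{"translation": [0,0,0],"spin": 0,"jaw": 0},{"translation": [0,0,0],"spin": 0,"jaw": 0}]}}

```text
time: 26.65
tool_pos: [0.5216, -0.2544, 0.0375]
tool_rot: [3.141, -0.001, -0.235]
contact_force: [-0.2, 0.5, 5.7]
opening: 0.0095
grip_force: 30.0
```

>>> {"method": "send_rows", "body": {"targets": [{"translation": [0,0,-1.5],"spin": 0,"jaw": 0},{"translation": [0,0,-4],"spin": 0,"jaw": 0},{"translation": [0,0,-8],"spin": 0,"jaw": 0},{"translation": [0,0,-12],"spin": 0,"jaw": 0},{"translation": [0,0,-15],"spin": 0,"jaw": 0}]}}

```text
time: 27.15
tool_pos: [0.5214, -0.2544, 0.1891]
tool_rot: [3.141, -0.002, -0.235]
contact_force: [0.5, 0.0, -0.8]
opening: 0.0098
grip_force: 30.0
```

```bash
python3 -c "
from h import *
a=np.radians(-2.65)
x,y=514+20*np.cos(a),277.2+20*np.sin(a); print(x,y)
plan(x/1000,y/1000,87.2,3,.18)"
```

```text
533.978612054818 276.2753052595134
now [ 0.5214 -0.2544  0.1891] -13.44 t 27.15
call [ -3.7 -17.3   0.3] spin -33.5
call [  6.5 -16.5   0.3] spin -33.6
call [ 14.4 -10.1   0.3] spin -33.5
end [0.5341 0.2756 0.1801] 87.16
```

>>> {"method": "send_rows", "body": {"targets": [{"translation": [-0.7,-3.5,0],"spin": -6.7,"jaw": 0},{"translation": [-1.5,-6.9,0],"spin": -13.4,"jaw": 0},{"translation": [-2.2,-10.4,0],"spin": -20.1,"jaw": 0},{"translation": [-3,-13.8,0],"spin": -26.8,"jaw": 0},{"translation": [-3.7,-17.3,0],"spin": -33.5,"jaw": 0}]}}

```text
time: 27.65
tool_pos: [0.525, -0.076, 0.1865]
tool_rot: [-3.141, 0.0, 0.355]
contact_force: [0.7, 0.7, -0.5]
opening: 0.0098
grip_force: 30.0
```

>>> {"method": "send_rows", "body": {"targets": [{"translation": [1.3,-3.3,0],"spin": -6.7,"jaw": 0},{"translation": [2.6,-6.6,0],"spin": -13.4,"jaw": 0},{"translation": [3.9,-9.9,0],"spin": -20.1,"jaw": 0},{"translation": [5.2,-13.2,0],"spin": -26.8,"jaw": 0},{"translation": [6.5,-16.5,0],"spin": -33.6,"jaw": 0}]}}

```text
time: 28.15
tool_pos: [0.5295, 0.1013, 0.1865]
tool_rot: [-3.141, 0.0, 0.941]
contact_force: [0.6, -0.1, -1.0]
opening: 0.0098
grip_force: 30.0
```

>>> {"method": "send_rows", "body": {"targets": [{"translation": [3,-2.1,0],"spin": -7,"jaw": 0},{"translation": [6,-4.2,0],"spin": -14,"jaw": 0},{"translation": [9,-6.3,0.3],"spin": -21,"jaw": 0},{"translation": [12,-8.4,0.6],"spin": -28,"jaw": 0},{"translation": [14.4,-10.1,0.9],"spin": -33.5,"jaw": 0}]}}

```text
time: 28.65
tool_pos: [0.5334, 0.2777, 0.1772]
tool_rot: [-3.141, 0.0, 1.527]
contact_force: [0.1, 0.2, -0.4]
opening: 0.0098
grip_force: 30.0
```

>>> {"method": "send_rows", "body": {"targets": [{"translation": [0,0,0],"spin": 0,"jaw": 0},{"translation": [0,0,0],"spin": 0,"jaw": 0},{"translation": [0,0,0],"spin": 0,"jaw": 0},{"translation": [0,0,0],"spin": 0,"jaw": 0},{"translation": [0,0,0],"spin": 0,"jaw": 0}]}}

```text
time: 29.15
tool_pos: [0.5341, 0.2748, 0.178]
tool_rot: [3.141, 0.0, 1.519]
contact_force: [-1.2, -0.1, -0.2]
opening: 0.0094
grip_force: 30.0
```

```bash
python3 -c "
from h import *
plan(.5340,.2763,87.2,1,.053)
snap('w11'); held('w11',(514,277.2),-2.65,20,55,61,178,9)"
```

```text
now [0.5341 0.2748 0.178 ] 87.05 t 29.15
call [ 0.1 -0.  12.5] spin -0.1
end [0.5342 0.2758 0.053 ] 87.15
[0.53411793 0.27480857 0.17795553] [3.14131528e+00 8.58398530e-05 1.51939176e+00] 29.15 [-1.15246069 -0.11352015 -0.15041624]
part n 1603 z [176.2 177.2 178.1] x at y=0 19.7 x at end 20.2 skew -0.4 y far 59.1 => y off -1.9
groove 638 mid -43.9 [-58.4 -29.3]
notch 126 mid 19.8 [ 3.4 36.3]
wall y [54.7 57.9 60.5]
```

View pics/w11.png

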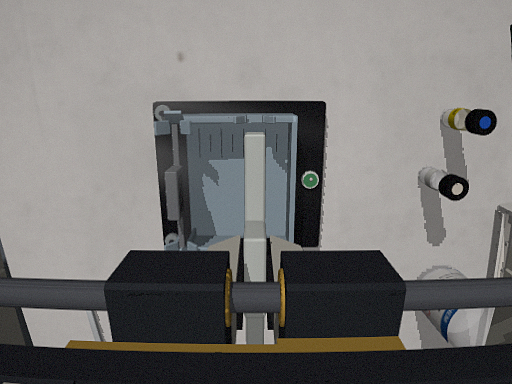

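The comb bar end (255,135) points at the far notch (255,117), with the wide gate still seated at (172,190). Shift +1.5 mm along tool x and lower.

>>> {"method": "send_rows", "body": {"targets": [{"translation": [0.15,0.01,2],"spin": -0.2,"jaw": 0},{"translation": [0.15,0.01,4],"spin": -0.2,"jaw": 0},{"translation": [0.15,0.01,6],"spin": -0.2,"jaw": 0},{"translation": [0.15,0.01,8],"spin": -0.2,"jaw": 0},{"translation": [0.15,0.01,9],"spin": -0.2,"jaw": 0}]}}

```text
time: 29.7
tool_pos: [0.5333, 0.2766, 0.0861]
tool_rot: [-3.139, 0.001, 1.524]
contact_force: [0.5, -0.1, -0.4]
opening: 0.01
grip_force: 30.0
```

>>> {"method": "send_rows", "body": {"targets": [{"translation": [0,0,0.5],"spin": 0,"jaw": 0},{"translation": [0,0,1],"spin": 0,"jaw": 0},{"translation": [0,0,1.5],"spin": 0,"jaw": 0},{"translation": [0,0,2],"spin": 0,"jaw": 0},{"translation": [0,0,2.3],"spin": 0,"jaw": 0}]}}

```text
time: 30.2
tool_pos: [0.5341, 0.2773, 0.0646]
tool_rot: [3.141, 0.0, 1.525]
contact_force: [-0.7, -0.4, -0.9]
opening: 0.0094
grip_force: 30.0
```

>>> {"method": "send_rows", "body": {"targets": [{"translation": [0,0,0.2],"spin": 0,"jaw": 0},{"translation": [0,0,0.4],"spin": 0,"jaw": 0},{"translation": [0,0,0.6],"spin": 0,"jaw": 0},{"translation": [0,0,0.8],"spin": 0,"jaw": 0},{"translation": [0,0,0.8],"spin": 0,"jaw": 0}]}}

```text
time: 30.7
tool_pos: [0.5339, 0.2772, 0.0564]
tool_rot: [-3.141, 0.0, 1.525]
contact_force: [-0.5, 0.1, -1.3]
opening: 0.0098
grip_force: 30.0
```

>>> {"method": "send_rows", "body": {"targets": [{"translation": [0,0,0.1],"spin": 0,"jaw": 0},{"translation": [0,0,0.15],"spin": 0,"jaw": 0},{"translation": [0,0,0.2],"spin": 0,"jaw": 0},{"translation": [0,0,0.25],"spin": 0,"jaw": 0},{"translation": [0,0,0.25],"spin": 0,"jaw": 0}]}}

```text
time: 31.2
tool_pos: [0.5341, 0.2773, 0.0546]
tool_rot: [3.141, -0.0, 1.525]
contact_force: [-1.6, -0.1, 2.4]
opening: 0.0094
grip_force: 30.0
```

>>> {"method": "send_rows", "body": {"targets": [{"translation": [0,0,0.05],"spin": 0,"jaw": 0.25},{"translation": [0,0,0.05],"spin": 0,"jaw": 0.25},{"translation": [0,0,0.05],"spin": 0,"jaw": 0.25},{"translation": [0,0,0],"spin": 0,"jaw": 0.25},{"translation": [0,0,-1.5],"spin": 0,"jaw": 0.25}]}}

```text
time: 31.7
tool_pos: [0.5327, 0.2768, 0.0675]
tool_rot: [-3.138, 0.002, 1.525]
contact_force: [0.0, 0.8, -0.0]
opening: 0.0231
grip_force: 0.0
```

>>> {"method": "send_rows", "body": {"targets": [{"translation": [0,0,-3],"spin": 0,"jaw": 0.25},{"translation": [0,0,-6],"spin": 0,"jaw": 0.25},{"translation": [0,0,-9],"spin": 0,"jaw": 0.25},{"translation": [0,0,-12],"spin": 0,"jaw": 0.3},{"translation": [0,0,-14],"spin": 0,"jaw": 0.4}]}}

```text
time: 32.2
tool_pos: [0.5345, 0.2775, 0.2117]
tool_rot: [3.139, -0.001, 1.525]
contact_force: [0.8, 0.4, 0.2]
opening: 0.0318
grip_force: 0.0
```

```bash
python3 -c "
from h import *
snap('w12'); gripat('w12',534,276.3,70,90); gripat('w12',534,276.3,50,59,75)
gripat('w12',469.6,279.6,70,90)
plan(.5293,-.1888,-13.4,3,.18)"
```

```text
[0.53453506 0.27754101 0.21169405] [ 3.13890826e+00 -1.07861002e-03  1.52475282e+00] 32.2 [0.7652533  0.370246   0.22615067]
w12 543 77.8 [array([533.7, 276.8]), array([40. ,  9.8]), np.float64(87.2)]
w12 2469 52.8 [array([517.5, 276.7]), array([123.5, 102.5]), np.float64(87.1)]
w12 592 79.7 [array([469.9, 280. ]), array([39.9, 10.5]), np.float64(85.3)]
now [0.5357 0.278  0.2147] 87.37 t 32.25
call [-15.6   0.5   1.2] spin 33.6
call [-12.7   9.    1.1] spin 33.6
call [-5.5 14.5  1.2] spin 33.6
end [ 0.5294 -0.1888  0.1797] -13.43
```

View pics/w12.png

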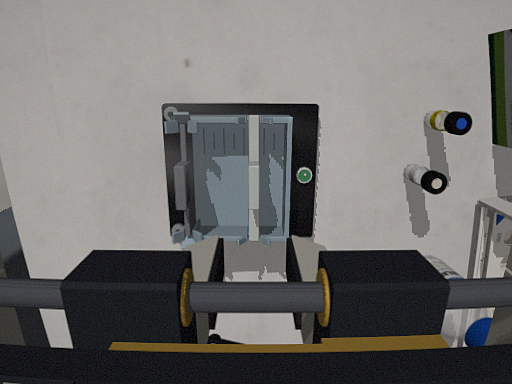

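The wide comb hangs in both notches (254,178), its top at 78.9 mm against 79 expected. The gate is at (183,185). Now the narrow comb.

>>> {"method": "send_rows", "body": {"targets": [{"translation": [-3.1,0.1,0],"spin": 6.7,"jaw": 0.4},{"translation": [-6.2,0.2,0],"spin": 13.4,"jaw": 0.4},{"translation": [-9.4,0.3,0],"spin": 20.2,"jaw": 0.4},{"translation": [-12.5,0.4,0.5],"spin": 26.9,"jaw": 0.4},{"translation": [-15.6,0.5,1],"spin": 33.6,"jaw": 0.4}]}}

```text
time: 32.75
tool_pos: [0.5316, 0.12, 0.1988]
tool_rot: [3.142, 0.0, 0.934]
contact_force: [-0.4, -0.8, -0.5]
opening: 0.0371
grip_force: 0.0
```

>>> {"method": "send_rows", "body": {"targets": [{"translation": [-2.5,1.8,0.2],"spin": 6.7,"jaw": 0.4},{"translation": [-5.1,3.6,0.4],"spin": 13.4,"jaw": 0.4},{"translation": [-7.6,5.4,0.6],"spin": 20.2,"jaw": 0.4},{"translation": [-10.2,7.2,0.8],"spin": 26.9,"jaw": 0.4},{"translation": [-12.7,9,1],"spin": 33.6,"jaw": 0.4}]}}

```text
time: 33.25
tool_pos: [0.529, -0.0357, 0.1887]
tool_rot: [-3.141, 0.0, 0.347]
contact_force: [0.0, -0.1, 0.3]
opening: 0.0368
grip_force: 0.0
```

>>> {"method": "send_rows", "body": {"targets": [{"translation": [-1.2,3.1,0.2],"spin": 7,"jaw": 0.4},{"translation": [-2.4,6.2,0.4],"spin": 14,"jaw": 0.4},{"translation": [-3.5,9.3,0.6],"spin": 21,"jaw": 0.4},{"translation": [-4.7,12.4,0.8],"spin": 28,"jaw": 0.4},{"translation": [-5.4,14.5,1],"spin": 33.6,"jaw": 0.4}]}}

```text
time: 33.75
tool_pos: [0.5282, -0.1913, 0.1786]
tool_rot: [3.141, 0.0, -0.241]
contact_force: [-0.3, 0.0, 0.5]
opening: 0.0369
grip_force: 0.0
```

>>> {"method": "send_rows", "body": {"targets": [{"translation": [0,0,0],"spin": 0,"jaw": 0.4},{"translation": [0,0,0],"spin": 0,"jaw": 0.4},{"translation": [0,0,0],"spin": 0,"jaw": 0.4},{"translation": [0,0,0],"spin": 0,"jaw": 0.4},{"translation": [0,0,0],"spin": 0,"jaw": 0.4}]}}

```text
time: 34.25
tool_pos: [0.5288, -0.1882, 0.1794]
tool_rot: [3.142, -0.0, -0.233]
contact_force: [0.4, 0.4, -0.0]
opening: 0.0371
grip_force: 0.0
```

```bash
python3 -c "
from h import *
snap('w13'); gripat('w13',529.3,-188.8,56,66)
plan(.5293,-.1888,-13.4,1,.036)"
```

```text
[ 0.5287608  -0.18821424  0.17940403] [ 3.14155515e+00 -2.49315990e-04 -2.32778971e-01] 34.25 [ 0.41868502  0.36114858 -0.00322269]
w13 561 60.8 [array([ 529.3, -188.3]), array([ 9.3, 39.9]), np.float64(76.8)]
now [ 0.5287 -0.1884  0.1794] -13.36 t 34.3
call [ 0.1  0.  14.3] spin 0.0
end [ 0.5297 -0.1886  0.0364] -13.36
```

>>> {"method": "send_rows", "body": {"targets": [{"translation": [0.1,0,4],"spin": 0,"jaw": 0.4},{"translation": [0.1,0,8],"spin": 0,"jaw": 0.4},{"translation": [0.1,0,11.5],"spin": 0,"jaw": 0.4},{"translation": [0.1,0,13.3],"spin": 0,"jaw": 0.4},{"translation": [0.1,0,14.2],"spin": 0,"jaw": 0.4}]}}

```text
time: 34.8
tool_pos: [0.5287, -0.1885, 0.0353]
tool_rot: [-3.141, 0.003, -0.234]
contact_force: [-0.0, -0.2, 0.8]
opening: 0.0365
grip_force: 0.0
```

>>> {"method": "send_rows", "body": {"targets": [{"translation": [0,0,0],"spin": 0,"jaw": 0.4},{"translation": [0,0,0],"spin": 0,"jaw": 0.2},{"translation": [0,0,0],"spin": 0,"jaw": 0},{"translation": [0,0,0],"spin": 0,"jaw": 0},{"translation": [0,0,0],"spin": 0,"jaw": 0}]}}

```text
time: 35.3
tool_pos: [0.53, -0.1896, 0.038]
tool_rot: [3.141, -0.001, -0.235]
contact_force: [0.0, 1.2, 0.2]
opening: 0.0099
grip_force: 30.0
```

>>> {"method": "send_rows", "body": {"targets": [{"translation": [0,0,0],"spin": 0,"jaw": 0},{"translation": [0,0,0],"spin": 0,"jaw": 0},{"translation": [0,0,0],"spin": 0,"jaw": 0},{"translation": [0,0,0],"spin": 0,"jaw": 0},{"translation": [0,0,0],"spin": 0,"jaw": 0}]}}

```text
time: 35.8
tool_pos: [0.53, -0.1896, 0.038]
tool_rot: [3.141, -0.001, -0.235]
contact_force: [-0.1, 0.9, 5.8]
opening: 0.0096
grip_force: 30.0
```

>>> {"method": "send_rows", "body": {"targets": [{"translation": [0,0,-1.5],"spin": 0,"jaw": 0},{"translation": [0,0,-4],"spin": 0,"jaw": 0},{"translation": [0,0,-8],"spin": 0,"jaw": 0},{"translation": [0,0,-12],"spin": 0,"jaw": 0},{"translation": [0,0,-15],"spin": 0,"jaw": 0}]}}

```text
time: 36.3
tool_pos: [0.5299, -0.1895, 0.1896]
tool_rot: [3.141, -0.002, -0.235]
contact_force: [-0.3, -0.6, -1.0]
opening: 0.0101
grip_force: 30.0
```

```bash
python3 -c "
from h import *
a=np.radians(-18.2)
x,y=519+20*np.cos(a),-1.6+20*np.sin(a); print(x,y)
plan(x/1000,y/1000,71.8,3,.18)"
```

```text
537.999441030493 -7.846698370244651
now [ 0.5299 -0.1895  0.1896] -13.44 t 36.3
call [-1.1 -6.   0.3] spin -28.4
call [ 1.8 -5.8  0.3] spin -28.4
call [ 4.3 -4.2  0.4] spin -28.4
end [ 0.5379 -0.0079  0.1796] 71.76
```

>>> {"method": "send_rows", "body": {"targets": [{"translation": [-0.2,-1.2,0],"spin": -5.7,"jaw": 0},{"translation": [-0.4,-2.4,0],"spin": -11.4,"jaw": 0},{"translation": [-0.7,-3.6,0],"spin": -17,"jaw": 0},{"translation": [-0.9,-4.8,0],"spin": -22.7,"jaw": 0},{"translation": [-1.1,-6,0],"spin": -28.4,"jaw": 0}]}}

```text
time: 36.8
tool_pos: [0.5325, -0.1279, 0.187]
tool_rot: [-3.141, 0.001, 0.265]
contact_force: [-0.5, -0.2, -0.6]
opening: 0.0097
grip_force: 30.0
```

>>> {"method": "send_rows", "body": {"targets": [{"translation": [0.4,-1.2,0],"spin": -5.7,"jaw": 0},{"translation": [0.7,-2.3,0],"spin": -11.4,"jaw": 0},{"translation": [1.1,-3.5,0],"spin": -17,"jaw": 0},{"translation": [1.4,-4.6,0],"spin": -22.7,"jaw": 0},{"translation": [1.8,-5.8,0],"spin": -28.4,"jaw": 0}]}}

```text
time: 37.3
tool_pos: [0.535, -0.0673, 0.1869]
tool_rot: [-3.141, 0.0, 0.761]
contact_force: [0.1, -0.4, -0.3]
opening: 0.0096
grip_force: 30.0
```

>>> {"method": "send_rows", "body": {"targets": [{"translation": [0.9,-0.9,0.2],"spin": -6,"jaw": 0},{"translation": [1.8,-1.8,0.4],"spin": -12,"jaw": 0},{"translation": [2.7,-2.7,0.6],"spin": -18,"jaw": 0},{"translation": [3.6,-3.5,0.8],"spin": -24,"jaw": 0},{"translation": [4.3,-4.2,1],"spin": -28.4,"jaw": 0}]}}

```text
time: 37.8
tool_pos: [0.5375, -0.0071, 0.1769]
tool_rot: [-3.141, 0.0, 1.257]
contact_force: [-0.1, -0.3, 0.1]
opening: 0.0101
grip_force: 30.0
```

>>> {"method": "send_rows", "body": {"targets": [{"translation": [0,0,0],"spin": 0,"jaw": 0},{"translation": [0,0,0],"spin": 0,"jaw": 0},{"translation": [0,0,0],"spin": 0,"jaw": 0},{"translation": [0,0,0],"spin": 0,"jaw": 0},{"translation": [0,0,0],"spin": 0,"jaw": 0}]}}

```text
time: 38.3
tool_pos: [0.5377, -0.0082, 0.1773]
tool_rot: [3.141, 0.0, 1.251]
contact_force: [-0.3, 0.2, -0.6]
opening: 0.0099
grip_force: 30.0
```

```bash
python3 -c "
from h import *
plan(.5380,-.0078,71.8,1,.054)
snap('w14'); held('w14',(519,-1.6),-18.2,20,35,41,178,9)"
```

```text
now [ 0.5377 -0.0082  0.1773] 71.69 t 38.3
call [ 0.   0.  12.3] spin -0.1
end [ 0.5377 -0.0082  0.0543] 71.79
[ 0.5377121  -0.00816952  0.17729339] [3.14139071e+00 1.35936005e-04 1.25127605e+00] 38.3 [-0.27087612  0.16096528 -0.56525279]
part n 693 z [175.  176.1 176.9] x at y=0 19.6 x at end 19.4 skew 0.28 y far 39.5 => y off -1.5
groove 598 mid -44.2 [-58.4 -30.1]
notch 119 mid 19.7 [ 3.3 36. ]
wall y [34.7 38.  40.5]
```

View pics/w14.png

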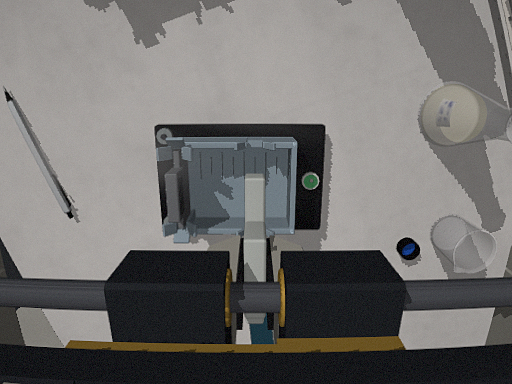

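The comb end (255,180) points at the far notch (257,143), and the narrow gate stays seated at (175,195). Shift +1.2 mm along tool x and lower.

>>> {"method": "send_rows", "body": {"targets": [{"translation": [0.12,0.01,2],"spin": 0.1,"jaw": 0},{"translation": [0.12,0.01,4],"spin": 0.1,"jaw": 0},{"translation": [0.12,0.01,6],"spin": 0.1,"jaw": 0},{"translation": [0.12,0.01,8],"spin": 0.1,"jaw": 0},{"translation": [0.12,0.01,9],"spin": 0.1,"jaw": 0}]}}

```text
time: 38.85
tool_pos: [0.5373, -0.0067, 0.0856]
tool_rot: [-3.139, 0.0, 1.25]
contact_force: [0.0, 0.4, 0.4]
opening: 0.0097
grip_force: 30.0
```

>>> {"method": "send_rows", "body": {"targets": [{"translation": [0,0,0.5],"spin": 0,"jaw": 0},{"translation": [0,0,1],"spin": 0,"jaw": 0},{"translation": [0,0,1.5],"spin": 0,"jaw": 0},{"translation": [0,0,2],"spin": 0,"jaw": 0},{"translation": [0,0,2.3],"spin": 0,"jaw": 0}]}}

```text
time: 39.35
tool_pos: [0.5382, -0.0066, 0.0641]
tool_rot: [3.141, 0.0, 1.251]
contact_force: [0.6, -0.3, -0.1]
opening: 0.0099
grip_force: 30.0
```

>>> {"method": "send_rows", "body": {"targets": [{"translation": [0,0,0.2],"spin": 0,"jaw": 0},{"translation": [0,0,0.4],"spin": 0,"jaw": 0},{"translation": [0,0,0.6],"spin": 0,"jaw": 0},{"translation": [0,0,0.7],"spin": 0,"jaw": 0},{"translation": [0,0,0.7],"spin": 0,"jaw": 0}]}}

```text
time: 39.85
tool_pos: [0.5381, -0.0066, 0.0571]
tool_rot: [-3.141, 0.0, 1.251]
contact_force: [0.4, -0.4, -1.0]
opening: 0.0097
grip_force: 30.0
```

>>> {"method": "send_rows", "body": {"targets": [{"translation": [0,0,0.1],"spin": 0,"jaw": 0},{"translation": [0,0,0.15],"spin": 0,"jaw": 0},{"translation": [0,0,0.2],"spin": 0,"jaw": 0},{"translation": [0,0,0.2],"spin": 0,"jaw": 0},{"translation": [0,0,0.2],"spin": 0,"jaw": 0}]}}

```text
time: 40.35
tool_pos: [0.5382, -0.0066, 0.0552]
tool_rot: [3.142, 0.0, 1.251]
contact_force: [-0.1, 0.2, -0.8]
opening: 0.0096
grip_force: 30.0
```

>>> {"method": "send_rows", "body": {"targets": [{"translation": [0,0,0.05],"spin": 0,"jaw": 0},{"translation": [0,0,0.1],"spin": 0,"jaw": 0},{"translation": [0,0,0.1],"spin": 0,"jaw": 0},{"translation": [0,0,0.1],"spin": 0,"jaw": 0},{"translation": [0,0,0.1],"spin": 0,"jaw": 0}]}}

```text
time: 40.85
tool_pos: [0.5383, -0.0067, 0.055]
tool_rot: [3.141, 0.0, 1.251]
contact_force: [-1.9, 0.1, 5.4]
opening: 0.01
grip_force: 30.0
```

>>> {"method": "send_rows", "body": {"targets": [{"translation": [0,0,0],"spin": 0,"jaw": 0.25},{"translation": [0,0,0],"spin": 0,"jaw": 0.25},{"translation": [0,0,0],"spin": 0,"jaw": 0.25},{"translation": [0,0,0],"spin": 0,"jaw": 0.25},{"translation": [0,0,-1.5],"spin": 0,"jaw": 0.25}]}}

```text
time: 41.35
tool_pos: [0.5368, -0.0064, 0.0677]
tool_rot: [-3.138, 0.001, 1.251]
contact_force: [0.7, -0.4, 0.5]
opening: 0.0227
grip_force: 0.0
```

>>> {"method": "send_rows", "body": {"targets": [{"translation": [0,0,-3],"spin": 0,"jaw": 0.25},{"translation": [0,0,-6],"spin": 0,"jaw": 0.25},{"translation": [0,0,-9],"spin": 0,"jaw": 0.25},{"translation": [0,0,-12],"spin": 0,"jaw": 0.3},{"translation": [0,0,-14],"spin": 0,"jaw": 0.4}]}}

```text
time: 41.85
tool_pos: [0.5387, -0.0067, 0.2114]
tool_rot: [3.139, -0.0, 1.251]
contact_force: [-0.5, -0.9, -0.1]
opening: 0.0316
grip_force: 0.0
```

>>> {"method": "send_rows", "body": {"targets": [{"translation": [0,0,0],"spin": 0,"jaw": 0.4},{"translation": [0,0,0],"spin": 0,"jaw": 0.4},{"translation": [0,0,0],"spin": 0,"jaw": 0.4},{"translation": [0,0,0],"spin": 0,"jaw": 0.4},{"translation": [0,0,0],"spin": 0,"jaw": 0.4}]}}

```text
time: 42.35
tool_pos: [0.5378, -0.0066, 0.2083]
tool_rot: [-3.14, 0.0, 1.251]
contact_force: [0.1, -0.4, -0.2]
opening: 0.0367
grip_force: 0.0
```

```bash
python3 -c "
from h import *
snap('w15'); gripat('w15',538,-7.8,70,90); gripat('w15',476.8,12.4,70,90)"
```

```text
[ 0.53778751 -0.00656493  0.20825449] [-3.13986686e+00  3.60150619e-04  1.25064943e+00] 42.35 [ 0.1020267  -0.36744499 -0.18487598]
w15 524 77.9 [array([537.9,  -7.5]), array([39.8,  9.5]), np.float64(71.5)]
w15 613 79.6 [array([476.9,  12.6]), array([39.8, 10.6]), np.float64(72.0)]
```

View pics/w15.png

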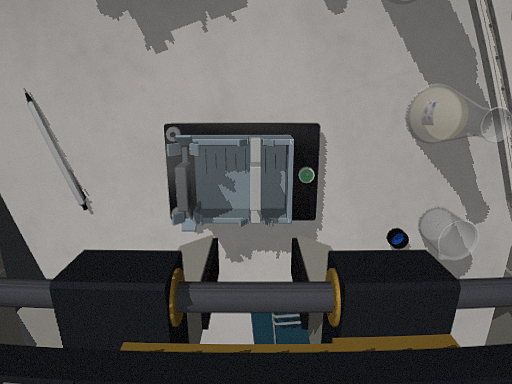

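The narrow comb hangs in both notches at (256,180), the gate is seated at (183,190), and both heights are as expected. The gripper is clear, so I'm handing in.

```bash
python3 -c "
from h import *
print(job.hand_in())"
```

```text
the job is handed in; nothing more can be done
None
```

Both gates stand on their tray floors and both combs hang in their notches, at the heights expected for seated parts; everything was let go and the job handed in at about 42 s.

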